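# Sort the hall-table oddments

### The arm

A 7-joint arm with a two-finger parallel gripper is mounted at the origin on the work surface. World frame = base frame: x ahead of the robot, y to its left, z up, the work surface at z = 0. Lengths are in mm, angles in rad, forces in N, time in s.
With the tool pointing down it reaches from about 425 to 925 mm from the base axis. Payload 6.8 kg.
Tool frame: the origin (TCP) lies on the centre line of the jaws, within the pads' length; the fingertips stand 11 mm ahead of it and the grasp point (between the pads) lies 8 mm behind it; z points along the fingers, y is the line along which they close (so a half turn about z gives the same grasp; the last joint's range is limited). The gripper opens to 88 mm and grips with 3 to 60 N. Pads are 20 mm wide; open, the fingers measure 115 mm over their backs; the gripper's body (75 mm by 178 mm) begins 61 mm behind the grasp point.
Start: joints at [1.037, 0.477, 0.022, 1.555, -0.011, 1.109, -0.083], TCP at [278.819, -614.742, 233.664] pointing down, gripper open.
Joint ranges: [-2.96, 2.96], [-0.34, 2.1], [-1.41, 1.46], [0.24, 2.44], [-1.37, 4.51], [0.17, 1.92], [-2.96, 2.96]. Speed limits (rad/s): [2.39, 2.39, 3.14, 3.14, 3.14, 3.14, 3.14].

### API

Orientations are given as [roll, pitch, yaw] about the fixed x, y, z axes, in that order (R = Rz(yaw) Ry(pitch) Rx(roll)).
In Python, from plant import read_state, snapshot, camera_info, finish_job gives the robot as it stands.
- The arm moves only by the tool arm_command, never from a script. Its argument "targets" is a list of rows, each a list of 7 numbers: the closure, from -1 (fully open) to 1 (shut), then the shift along the tool's x, y, z in parts of the range, where 1.0 means 100 cm, then the turn, a rotation vector about the tool's x, y, z in parts of the range, where 1.0 means pi/2 rad. A call has 1 to 10 rows; each row is the pose to reach, as a shift and turn from the pose commanded when the call began, along the tool's axes at that moment; what a row does not reach only later rows make up. A row lasts 1/10 s, in which the tool goes at most 50 mm and 8.59 degrees, less where a joint would pass 70% of its speed; a pose out of reach is approached as far as the arm can. No shift or turn number may pass 1 either way. A call with a gripper value outside its range is refused whole. The fingers move at their own pace and stop on an object; "force" is the grip in N (left out, the last holds). Time passes only in rows, so rows that repeat a pose let the fingers close. It gives the time, the measured TCP pose, the force, the opening and the grip force at its end, in the units of the state.
- read_state(): the state, without advancing time (a new reading comes with each control period).
- snapshot(name): name is "side" or "top" or "wrist"; returns (picture, depth): 420x560x3 uint8, red, green, blue; 420x560 float32, mm along the optical axis (not along the pixel's ray), 0 where there is no reading.
- camera_info(name): a dict with "K" (3x3 intrinsics, pixels), "eye" and "rotation" of the camera in the world. Camera axes: x right, y up, looking along -z (the intrinsics and any distortion apply to the point x, -y, -z); pixel columns grow to the right and rows downward; lengths in mm; the calibration is good to about 2 mm. A picture is of the moment at which its call begins: read the wrist's pose just before it. camera_info takes no time and is no camera call; for the wrist camera it gives the pose at the moment of the call.
- finish_job(): hands the job in; it is judged then, once.
The state is a dict: "clock": time; "q": joint angles; "dq": joint speeds; "joint_torque": joint torques, N m; "eef_pos": TCP position; "tcp_rot": TCP orientation; "contact_force": force on the tool from outside, world axes, zero at the start; "ft_torque": the same for the moment, N m; "width": finger opening in mm; "gripper_force": force on a finger pad.
Only numpy, scipy, OpenCV 4.12 (cv2) and the standard library are available. Lean on these libraries where they do the work, as an engineer would, in place of code of your own. Each camera call takes 0.05 s, during which the arm holds its last target. There are 200 camera calls.

### The job

Tidy the hall table: lay both keys flat in the low wooden tray, side by side and not one on the other; lay the two purple key covers flat in the clear organiser, one in each compartment; and gently set the glass paperweight upright on the wooden ring, foot down. Leave the red doorstop where it is.

Things in the scene. Friction and masses are not known exactly. Their poses are not given: they have to be found in the camera images.
- key_tray: Open wooden valet tray, fixed to the table, dark wood, 140 (x) by 130 (y) by 14 mm high; walls and floor 4 mm thick, so the inner floor is 132 by 122 mm at 4 mm above its origin. origin at the centre of its underside, z up. Among three target places that swap from start to start.
- organiser: Clear plastic pill-style organiser, fixed, 106 (x) by 140 (y) by 24 mm high; white floor, top 4 mm above the origin; 3 mm walls. A wall at y = 0 parts it into two compartments, each 100 (x) by 65.5 (y) mm inside, centres at y = +34 and -34 mm. Two clear doors stand fixed open at the y ends, leaning out, 65 mm high and 22 mm beyond the ends. Origin: centre of underside, z up.
- stand: Round dark wooden ring, the paperweight's stand, fixed to the table: outer diameter 72 mm, hole 34 mm, 14 mm high. origin at the centre of its underside, z up. A paperweight seated upright in its hole has its origin about 10 mm above the stand's origin and settles to the centre.
- long_key: Matte silver lever-lock door key lying flat, loose, about 81 mm long along x, 45 g: open ring bow 34 mm across centred at x = -26 mm, round shank 8 mm in diameter from x = -14 to +42 mm, small bit on the +y side near x = +34 mm. 8 mm thick. Origin on the underside, on the shank's axis; z up. Pinch the shank across y at x = +8 mm.
- short_key: Matte silver latch key lying flat, loose, 56 mm long along x, 25 g: solid round bow 27 mm across centred at x = -14.5 mm, straight blade 9 mm wide (y) from the bow to x = +28 mm, tiny teeth on the +y side. 6 mm thick. Origin on the underside, on the blade's middle line; z up. Pinch the blade across y at x = +9 mm.
- oblong_cover: Purple hard silicone key cover, loose, rounded block 46 (x) by 30 (y) by 14 mm high, 30 g; origin at the centre of its underside, z up.
- round_cover: Purple hard silicone key cover, loose, round disc 36 mm in diameter and 14 mm high, 25 g; origin at the centre of its underside, z up.
- paperweight: Dark green glass ball paperweight, loose, 50 mm in diameter with a flat foot 24 mm across on which it stands, 47 mm high, 150 g; origin at the centre of the foot, ball centre 22 mm above it, z up.
- doorstop: Red plastic ribbed wedge doorstop, loose, 90 (x) by 36 (y) mm, rising from 6 mm at -x to 26 mm at +x; not to be moved, lies among the things to be sorted; origin at the centre of its underside, z up.

How it is judged:
By the outcome, as a careful person would: the job done as asked, in the order asked, and still so for the second after the job is handed in, with the robot touching nothing.
It also fails if it takes over 138 s, if anything falls off the work surface, if the arm or the gripper's body presses on something with over 40 N, if the wrist force passes 120 N, or if a joint passes its speed limit or range.

## Working session

There is one attempt and no reset: what is moved stays moved. The work goes in short steps, Python scripts to look and compute and a tool call to move; the robot and the scene stay as the last step left them, time stands still between calls to the robot, and variables do not carry over. Pictures are saved under pics/ and viewed, at most 16 in all, crops included, and the job is handed in when it is done.

Besides the shell and the picture viewer there is one more tool, called after ">>>" as name(argument=value, ...) on one line, values as JSON. arm_command: Moves the arm, as the interface text tells. Its arguments: {"type":"object","properties":{"targets":{"type":"array"},"force":{"type":"number"}},"required":["targets"]}

```bash
ls; mkdir -p pics
python3 - <<'E'
from plant import *
import cv2,numpy as np
s=read_state(); print({k:np.round(v,3).tolist() for k,v in s.items()})
for n in ("top","side"):
    p,d=snapshot(n); cv2.imwrite(f"pics/{n}0.png",p[:,:,::-1]); np.savez(f"pics/{n}0.npz",p=p,d=d)
    c=camera_info(n); print(n,{k:(np.round(v,4).tolist() if not isinstance(v,str) else v) for k,v in c.items()})
E
```

```text
pics
{'clock': 0.0, 'q': [1.037, 0.478, 0.022, 1.556, -0.011, 1.109, -0.083], 'dq': [-0.001, 0.001, 0.001, 0.001, 0.0, 0.0, -0.0], 'joint_torque': [0.0, -58.284, 1.535, -27.261, -0.054, 0.017, 0.0], 'eef_pos': [278.539, -614.219, 232.692], 'tcp_rot': [-3.14, 0.0, 0.426], 'contact_force': [-0.004, -0.833, 0.82], 'ft_torque': [-0.01, -0.03, 0.024], 'gripper_force': 0.0, 'width': 87.694}
top {'K': [[498.2539, 0.0, 291.8325], [0.0, 498.2539, 213.2981], [0.0, 0.0, 1.0]], 'eye': [341.7596, 12.6999, 1390.2933], 'rotation': [0.1302, -0.0183, -1.5743]}
side {'K': [[485.7014, 0.0, 276.2401], [0.0, 485.7014, 208.5015], [0.0, 0.0, 1.0]], 'eye': [-143.0771, 675.917, 654.8455], 'rotation': [1.0169, 0.0081, -2.3627]}
```

View pics/top0.png

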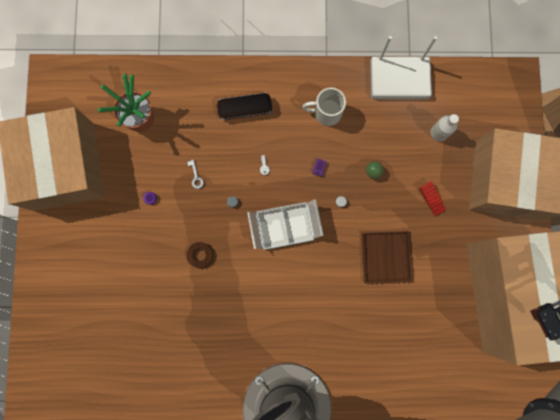

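View pics/side0.png

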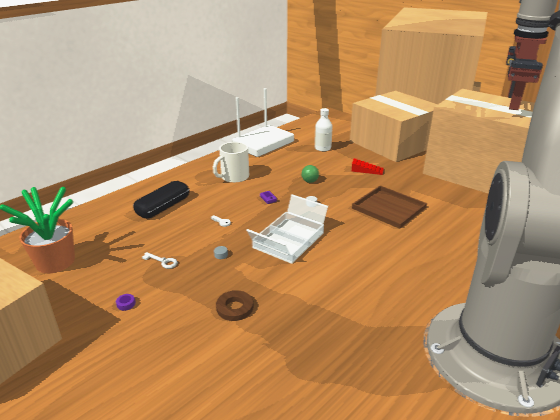

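Top view: ring (201,255), organiser (286,226), tray (387,257), long key (195,175), short key (265,165), oblong cover (320,168), ball (375,170), doorstop (432,198) and round cover (151,198). The grey and white cylinders are extras. The side view agrees.

```bash
cat > h.py <<'E'
from plant import *
import cv2,numpy as np
from scipy.spatial.transform import Rotation as Ro
def ray(c,uv,z):
    K=np.array(c["K"]); R=c["rotation"]; R=Ro.from_euler("xyz",R).as_matrix() if np.size(R)==3 else np.array(R)
    uv=np.atleast_2d(uv).astype(float); d=np.c_[(uv[:,0]-K[0,2])/K[0,0],-(uv[:,1]-K[1,2])/K[1,1],-np.ones(len(uv))]@R.T
    e=np.array(c["eye"]); return e+d*((z-e[2])/d[:,2])[:,None]
def go(x,y,z,yaw=None):
    "shift (cm) and turn in tool axes to a world TCP target, tool pointing down"
    s=read_state(); R=Ro.from_euler("xyz",s["tcp_rot"])
    y0=s["tcp_rot"][2] if yaw is None else yaw
    if yaw is not None:
        y0=s["tcp_rot"][2]+(yaw-s["tcp_rot"][2]+np.pi/2)%np.pi-np.pi/2
    T=Ro.from_euler("xyz",[np.pi,0,y0])
    sh=R.inv().apply(np.array([x,y,z])-s["eef_pos"])/10
    print("at",np.round(s["eef_pos"],1),np.round(s["tcp_rot"],3),"q7 %.2f"%s["q"][6],"w %.1f"%s["width"],"-> shift",np.round(sh,2),"turn",np.round((R.inv()*T).as_rotvec(),3),"yaw %.3f"%y0)
def masks(p):
    hsv=cv2.cvtColor(p,cv2.COLOR_RGB2HSV); H,S,V=cv2.split(hsv)
    return dict(purple=((H>125)&(H<150)&(S>100)&(V>40)),green=((H>35)&(H<85)&(S>60)),red=(((H<4)|(H>175))&(S>190)&(V>90)),grey=((S<50)&(V>120)))
def blobs(m,amin=20):
    n,l,st,ce=cv2.connectedComponentsWithStats(m.astype(np.uint8))
    for i in range(1,n):
        if st[i,4]>amin:
            ys,xs=np.where(l==i); yield st[i,4],ce[i],np.c_[xs,ys]
E
cat > top.py <<'E'
from h import *
import sys
p,d=snapshot("top"); c=camera_info("top")
zs=dict(purple=14,green=22,red=20,grey=8)
for k,m in masks(p).items():
    for a,ce,px in blobs(m):
        if 120<ce[1]<300 and 100<ce[0]<470:
            w=ray(c,px,zs[k])[:,:2]; r=cv2.minAreaRect(w.astype(np.float32))
            print(k,a,np.round(ce),"ctr",np.round(w.mean(0)),"rect",np.round(r[0]),np.round(r[1]),round(r[2]))
for n,uv,z in (("ring",(201,255),14),("tray",(387,257),10)): print(n,ray(c,uv,z).round())
E
python3 top.py; python3 -c "
from plant import *; print(camera_info('wrist'),camera_info('top').keys())"
```

```text
purple 137 [319. 167.] ctr [653. -90.] rect [653. -91.] [26. 43.] 71
purple 118 [150. 198.] ctr [566. 383.] rect [567. 383.] [31. 30.] 2
green 197 [374. 169.] ctr [ 645. -245.] rect [ 645. -244.] [42. 43.] 45
red 364 [432. 198.] ctr [ 563. -407.] rect [ 563. -407.] [87. 35.] 25
grey 97 [129. 121.] ctr [789. 449.] rect [787. 448.] [29. 32.] 47
grey 366 [445. 125.] ctr [ 780. -457.] rect [ 779. -454.] [52. 89.] 13
grey 120 [264. 166.] ctr [657.  65.] rect [662.  64.] [55. 25.] 0
grey 149 [195. 175.] ctr [632. 259.] rect [635. 258.] [83. 31.] 12
grey 87 [341. 201.] ctr [ 557. -151.] rect [ 557. -151.] [28. 26.] 44
grey 2242 [289. 225.] ctr [489.  -6.] rect [491.  -4.] [109. 176.] 11
grey 96 [252. 231.] ctr [473.  98.] rect [475.  99.] [100.   8.] 12
ring [[407. 237.  14.]]
tray [[ 400. -277.   10.]]
{'K': array([[376.11158278,   0.        , 281.49087928],
       [  0.        , 376.11158278, 206.62293889],
       [  0.        ,   0.        ,   1.        ]]), 'eye': array([ 355.94928646, -579.36192823,  384.57776316]), 'rotation': array([-0.31078118,  0.00227674, -1.14410173])} dict_keys(['K', 'eye', 'rotation'])
```

```bash
python3 -c "
from h import *
go(600,200,240,0.2)"
```

```text
at [ 278.6 -614.3  232.9] [-3.14   0.     0.426] q7 -0.08 w 87.4 -> shift [ 62.9  -60.89  -0.63] turn [-0.001  0.     0.226] yaw 0.200
```

The manual's scale: shifts go in shares of 100 cm and turns go in shares of pi/2 rad. Converting my numbers, 62.9 cm / 100 = 0.629, -60.9 cm / 100 = -0.609, 0.226 rad / 1.5708 = 0.1439.

>>> arm_command(targets=[[-1, 0.629, -0.609, -0.006, 0, 0, 0.1439], [-1, 0.629, -0.609, -0.006, 0, 0, 0.1439], [-1, 0.629, -0.609, -0.006, 0, 0, 0.1439], [-1, 0.629, -0.609, -0.006, 0, 0, 0.1439], [-1, 0.629, -0.609, -0.006, 0, 0, 0.1439], [-1, 0.629, -0.609, -0.006, 0, 0, 0.1439], [-1, 0.629, -0.609, -0.006, 0, 0, 0.1439], [-1, 0.629, -0.609, -0.006, 0, 0, 0.1439], [-1, 0.629, -0.609, -0.006, 0, 0, 0.1439], [-1, 0.629, -0.609, -0.006, 0, 0, 0.1439]], force=15)

```text
clock: 1.15
eef_pos: [462.5, -147.7, 237.2]
tcp_rot: [3.141, -0.0, 0.2]
contact_force: [1.3, 0.5, 0.1]
width: 87.7
gripper_force: 0.0
```

```bash
python3 -c "
from h import *
go(600,200,240,0.2); print(read_state()['q'])"
```

```text
at [ 462.5 -147.7  237.2] [ 3.141 -0.     0.2  ] q7 -1.23 w 87.7 -> shift [ 20.37 -31.36  -0.28] turn [ 0. -0. -0.] yaw 0.200
[ 0.35925492  0.17105796 -0.1997538   1.98115613  0.040556    0.99280491
 -1.23106761]
```

To row units: -31.4 cm / 100 = -0.314, 20.4 cm / 100 = 0.204.

>>> arm_command(targets=[[-1, 0.204, -0.314, -0.003, 0, 0, 0], [-1, 0.204, -0.314, -0.003, 0, 0, 0], [-1, 0.204, -0.314, -0.003, 0, 0, 0], [-1, 0.204, -0.314, -0.003, 0, 0, 0], [-1, 0.204, -0.314, -0.003, 0, 0, 0], [-1, 0.204, -0.314, -0.003, 0, 0, 0], [-1, 0.204, -0.314, -0.003, 0, 0, 0], [-1, 0.204, -0.314, -0.003, 0, 0, 0], [-1, 0.204, -0.314, -0.003, 0, 0, 0], [-1, 0.204, -0.314, -0.003, 0, 0, 0]])

```text
clock: 2.15
eef_pos: [599.6, 198.3, 239.4]
tcp_rot: [3.141, 0.001, 0.2]
contact_force: [0.2, -1.5, -0.6]
width: 88.1
gripper_force: 0.0
```

```bash
cat > wrist.py <<'E'
from h import *
import sys
c=camera_info("wrist"); p,d=snapshot("wrist"); cv2.imwrite(f"pics/{sys.argv[1]}.png",p[:,:,::-1]); np.savez(f"pics/{sys.argv[1]}.npz",p=p,d=d,**{k:np.array(v) for k,v in c.items()})
zs=dict(purple=14,green=22,red=20,grey=6)
for k,m in masks(p).items():
    if k=="red": continue
    for a,ce,px in blobs(m,100):
        w=ray(c,px,zs[k])[:,:2]; r=cv2.minAreaRect(w.astype(np.float32))
        print(k,a,np.round(ce),"ctr",np.round(w.mean(0)),"rect",np.round(r[0],1),np.round(r[1],1),round(r[2]))
s=read_state();print(s["eef_pos"],s["tcp_rot"],s["q"][6],s["clock"])
E
python3 wrist.py w1
```

```text
purple 1034 [100. 166.] ctr [569. 381.] rect [569.3 380.7] [35.  38.3] 52
purple 430 [552. 180.] ctr [648. -76.] rect [647.2 -73.2] [42.1 19.2] 24
grey 1173 [231. 126.] ctr [634. 258.] rect [636.5 257.7] [84.1 32.2] 16
grey 882 [422. 139.] ctr [661.  65.] rect [663.   68.4] [56.1 26.6] 19
grey 615 [316. 219.] ctr [555. 152.] rect [554.8 152.3] [32.9 29.2] 59
grey 1897 [369. 310.] ctr [455.  64.] rect [464.1  71.2] [130.3  53.2] 25
grey 7158 [474. 284.] ctr [514. -46.] rect [500. -43.] [107.  179.1] 11
grey 107 [152. 362.] ctr [330. 308.] rect [330.4 307.7] [  0.  131.6] 12
grey 471 [268. 367.] ctr [352. 166.] rect [358.5 136.1] [  1.5 498.9] 12
grey 1056 [270. 371.] ctr [346. 162.] rect [351.6 135.9] [  3.1 506.4] 12
grey 2716 [258. 378.] ctr [333. 175.] rect [341.2 136.6] [ 10.9 517.8] 12
[599.71281686 197.06126189 239.61303787] [3.14043359e+00 1.08243570e-03 1.98573909e-01] -1.9235948810434818 2.2
```

View pics/w1.png

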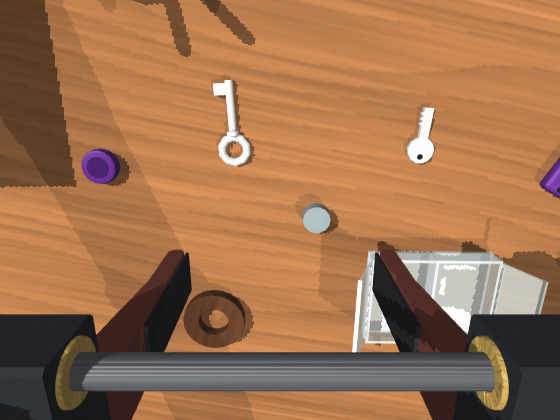

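w1: long key runs from bow (235,150) to tip (228,82), with the bit on the left. Short key has its bow at (420,152) and tip at (428,108). Round cover (100,166), ring (216,318), organiser on the right.

```bash
cat > keys.py <<'E'
from h import *
import sys
def fit(w,bowr,L):
    "w: Nx2 world points of key; returns origin-frame: bow-end, axis"
    m=w.mean(0); u=np.linalg.svd(w-m,full_matrices=False)[2][0]
    for _ in range(3):
        t=(w-m)@u; n=(w-m)@np.array([-u[1],u[0]])
        lo,hi=np.percentile(t,1),np.percentile(t,99)
        if np.ptp(n[t<lo+.3*(hi-lo)])<np.ptp(n[t>hi-.3*(hi-lo)]): u=-u; continue
        s=w[(t>t.min()+bowr*2+3)&(t<t.min()+.75*L)]
        vx=cv2.fitLine(s.astype(np.float32),cv2.DIST_HUBER,0,.01,.01).ravel()
        u2=vx[:2]*np.sign(vx[:2]@u); b=w[t<t.min()+2*bowr]
        bc=np.array(cv2.minEnclosingCircle(b.astype(np.float32))[0]); br=cv2.minEnclosingCircle(b.astype(np.float32))[1]
        tip=((w-bc)@u2).max()
        p=vx[2:]+u2*((bc-vx[2:])@u2); 
    return bc,br,tip,p,u2
if __name__=="__main__":
    f=np.load(f"pics/{sys.argv[1]}.npz"); c={k:f[k] for k in("K","eye","rotation")}
    for name,near,z,bowr,L,xb,g in (("long",(int(sys.argv[2]),int(sys.argv[3])),4,17,81,-26,8),("short",(int(sys.argv[4]),int(sys.argv[5])),4,13.5,56,-14.5,9)):
        a,ce,px=min(blobs(masks(f["p"])["grey"],60),key=lambda b:np.hypot(*(b[1]-near)))
        bc,br,tip,p,u=fit(ray(c,px,z)[:,:2],bowr,L)
        ang=np.arctan2(u[1],u[0]); print(name,"bow",bc.round(1),"r%.1f"%br,"tip@%.1f"%tip,"(expect %.1f)"%(L-bowr+0.5),"line at bow",p.round(1),"ang %.3f"%ang,"GRASP",(p+u*(g-xb)).round(1), "ORIGIN",(p-u*xb).round(1))
E
python3 keys.py w1 231 126 422 139
```

```text
long bow [612.3 251.2] r17.5 tip@67.0 (expect 64.5) line at bow [612.1 251.9] ang 0.225 GRASP [645.3 259.4] ORIGIN [637.5 257.7]
short bow [649.2  63.5] r14.1 tip@33.4 (expect 43.0) line at bow [661.3  53.5] ang 0.884 GRASP [676.3  71.6] ORIGIN [670.5  64.7]
```

```bash
sed -i 's/bowr\*2+3)&(t<t.min()+.75\*L/bowr*2-1)\&(t<t.min()+(.75 if L>70 else .97)*L/' keys.py; python3 keys.py w1 231 126 422 139; python3 -c "
from h import *
go(645.3,259.4,80,0.225);go(645.3,259.4,14,0.225)"
```

```text
long bow [612.3 251.2] r17.5 tip@67.0 (expect 64.5) line at bow [612.1 252.1] ang 0.218 GRASP [645.3 259.4] ORIGIN [637.5 257.7]
short bow [649.2  63.5] r14.1 tip@42.7 (expect 43.0) line at bow [649.3  62.8] ang 0.136 GRASP [672.5  66. ] ORIGIN [663.6  64.8]
at [599.7 197.1 239.6] [3.14e+00 1.00e-03 1.99e-01] q7 -1.92 w 88.2 -> shift [ 5.72 -5.23 15.95] turn [ 0.001  0.001 -0.026] yaw 0.225
at [599.7 197.1 239.6] [3.14e+00 1.00e-03 1.99e-01] q7 -1.92 w 88.2 -> shift [ 5.72 -5.24 22.55] turn [ 0.001  0.001 -0.026] yaw 0.225
```

To row units: 22.4 cm / 100 = 0.224, 22 cm / 100 = 0.22, -0.026 rad / 1.5708 = -0.0166.

>>> arm_command(targets=[[-1, 0.057, -0.052, 0.04, 0, 0, -0.0166], [-1, 0.057, -0.052, 0.08, 0, 0, -0.0166], [-1, 0.057, -0.052, 0.12, 0, 0, -0.0166], [-1, 0.057, -0.052, 0.16, 0, 0, -0.0166], [-1, 0.057, -0.052, 0.19, 0, 0, -0.0166], [-1, 0.057, -0.052, 0.21, 0, 0, -0.0166], [-1, 0.057, -0.052, 0.22, 0, 0, -0.0166], [-1, 0.057, -0.052, 0.224, 0, 0, -0.0166], [-1, 0.057, -0.052, 0.224, 0, 0, -0.0166]])

```text
clock: 3.1
eef_pos: [646.0, 260.1, 16.7]
tcp_rot: [3.141, -0.001, 0.225]
contact_force: [0.4, 0.6, -0.7]
width: 87.8
gripper_force: 0.0
```

>>> arm_command(targets=[[1, 0, 0, 0, 0, 0, 0], [1, 0, 0, 0, 0, 0, 0], [1, 0, 0, 0, 0, 0, 0], [1, 0, 0, 0, 0, 0, 0], [1, 0, 0, 0, 0, 0, 0], [1, 0, 0, 0, 0, 0, 0], [1, 0, 0, 0, 0, 0, 0], [1, 0, 0, 0, 0, 0, 0]], force=15)

```text
clock: 3.9
eef_pos: [645.4, 260.9, 16.0]
tcp_rot: [3.142, 0.0, 0.226]
contact_force: [-0.3, -0.7, -0.3]
width: 27.6
gripper_force: 0.0
```

To row units: 0.3 cm / 100 = 0.003.

>>> arm_command(targets=[[0.3, 0, 0, 0.003, 0, 0, 0], [0.3, 0, 0, 0.003, 0, 0, 0], [1, 0, 0, 0.003, 0, 0, 0], [1, 0, 0, 0.003, 0, 0, 0], [1, 0, 0, 0.003, 0, 0, 0], [1, 0, 0, 0.003, 0, 0, 0], [1, 0, 0, 0.003, 0, 0, 0], [1, 0, 0, 0.003, 0, 0, 0], [1, 0, 0, 0.003, 0, 0, 0]])

```text
clock: 4.8
eef_pos: [645.5, 260.9, 13.1]
tcp_rot: [3.142, -0.0, 0.226]
contact_force: [-0.3, 0.3, -0.4]
width: 7.4
gripper_force: 15.0
```

To row units: -18 cm / 100 = -0.18, -13 cm / 100 = -0.13.

>>> arm_command(targets=[[1, 0, 0, -0.03, 0, 0, 0], [1, 0, 0, -0.08, 0, 0, 0], [1, 0, 0, -0.13, 0, 0, 0], [1, 0, 0, -0.18, 0, 0, 0], [1, 0, 0, -0.18, 0, 0, 0]])

```text
clock: 5.3
eef_pos: [649.3, 263.2, 202.0]
tcp_rot: [-3.138, -0.014, 0.225]
contact_force: [0.2, -0.0, 0.5]
width: 7.7
gripper_force: 15.0
```

```bash
python3 wrist.py w2; python3 -c "
from h import *
go(440,-200,200,0)"
```

```text
purple 1077 [146. 235.] ctr [570. 381.] rect [570.2 381.3] [34.7 38.7] 44
green 281 [7. 8.] ctr [743. 511.] rect [743.8 511.8] [11.1 25.7] 53
grey 130 [89.  3.] ctr [762. 455.] rect [761.1 456.9] [ 6.  18.3] 13
grey 981 [482. 215.] ctr [661.  66.] rect [663.4  69.5] [56.4 27.6] 18
grey 2543 [276. 254.] ctr [575. 253.] rect [559.  255.8] [132.3  41.4] 13
grey 704 [367. 292.] ctr [554. 151.] rect [554. 152.] [36.1 29.3] 64
grey 3460 [487. 339.] ctr [530.   8.] rect [529.    5.8] [ 35.3 158.9] 11
grey 128 [ 64. 362.] ctr [395. 455.] rect [394.5 454.7] [  0.  141.8] 13
grey 1991 [ 64. 374.] ctr [378. 453.] rect [377.  455.1] [ 23.2 144.7] 13
grey 227 [503. 367.] ctr [499. -23.] rect [498.6 -22.8] [  1.3 125.6] 13
grey 311 [291. 376.] ctr [434. 204.] rect [432.5 206.2] [17.8 30.5] 13
grey 1670 [492. 379.] ctr [481. -17.] rect [482.5 -25.7] [ 26.1 134.7] 13
grey 3241 [492. 405.] ctr [447. -31.] rect [446.6 -30.5] [ 40.3 131.4] 13
[647.651888   262.1458387  197.87747482] [-3.13990457 -0.00811752  0.22555581] -1.9786183012708216 5.35
at [647.7 262.1 197.9] [-3.14  -0.008  0.226] q7 -1.98 w 7.5 -> shift [-30.57  40.4   -0.53] turn [-0.003 -0.008  0.226] yaw 0.000
```

View pics/w2.png

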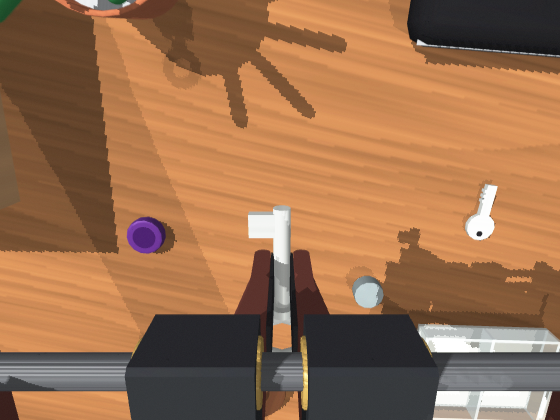

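The key is held at (282,250), straight in the jaws. I'll get the tray, ring and organiser from the first top picture.

Run:
```python
from h import *
f=np.load("pics/top0.npz"); p=f["p"]; c=camera_info("top")
hsv=cv2.cvtColor(p,cv2.COLOR_RGB2HSV)
for n,(u,v),z in (("tray",(387,257),14),("ring",(201,255),14)):
    m=np.zeros(p.shape[:2],np.uint8); m[v-38:v+38,u-38:u+38]=(hsv[v-38:v+38,u-38:u+38,2]<95)
    m=cv2.morphologyEx(m,cv2.MORPH_OPEN,np.ones((3,3)))
    for a,ce,px in blobs(m,100):
        w=ray(c,px,z)[:,:2]; h=cv2.convexHull(w.astype(np.float32)); r=cv2.minAreaRect(h); print(n,a,ce.round(1),w.mean(0).round(1),[np.round(x,1) for x in r],np.round(cv2.minEnclosingCircle(h)[0],1),cv2.minEnclosingCircle(h)[1])
big=np.hstack([cv2.resize(p[v-45:v+45,u-45:u+45,::-1],(380,380),interpolation=cv2.INTER_NEAREST) for u,v in((387,257),(286,226))]); cv2.imwrite("pics/c.png",big)
```

```text
tray 2504 [387.  256.9] [ 400.2 -275.9] [array([ 400.1, -276.2]), array([140.7, 138.4]), np.float64(1.8)] [ 401.  -276.3] 94.63605499267578
ring 564 [201.1 255.1] [406.4 236.5] [array([406.8, 235.5]), array([79.8, 71.3]), np.float64(89.8)] [406.6 236.1] 40.84186935424805
```

View pics/c.png

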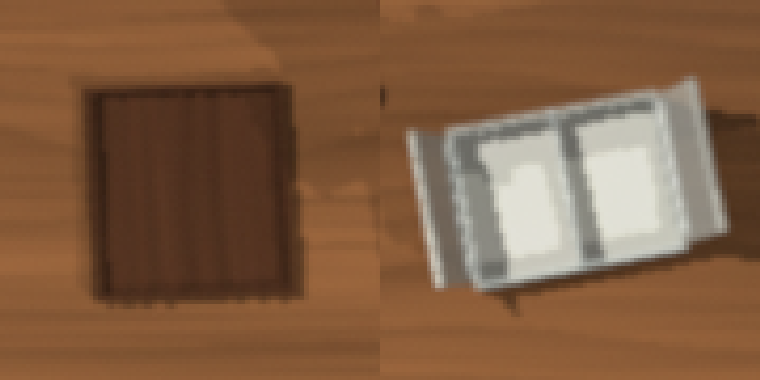

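Crop: tray spans (85–295, 88–298) in the left half, nearly axis-aligned. The organiser is turned about 11°, with its compartments left and right.

To row units: 40.4 cm / 100 = 0.404, -30.6 cm / 100 = -0.306, 0.2 rad / 1.5708 = 0.1273.

>>> arm_command(targets=[[1, -0.306, 0.404, -0.01, 0, 0, 0.1273], [1, -0.306, 0.404, -0.01, 0, 0, 0.1273], [1, -0.306, 0.404, -0.01, 0, 0, 0.1273], [1, -0.306, 0.404, -0.01, 0, 0, 0.1273], [1, -0.306, 0.404, -0.01, 0, 0, 0.1273], [1, -0.306, 0.404, -0.01, 0, 0, 0.1273], [1, -0.306, 0.404, -0.01, 0, 0, 0.1273], [1, -0.306, 0.404, -0.01, 0, 0, 0.1273], [1, -0.306, 0.404, -0.01, 0, 0, 0.1273], [1, -0.306, 0.404, -0.01, 0, 0, 0.1273]])

```text
clock: 6.35
eef_pos: [438.4, -196.5, 201.8]
tcp_rot: [-3.141, 0.002, 0.026]
contact_force: [0.6, -0.7, -0.3]
width: 7.6
gripper_force: 15.0
```

```bash
python3 -c "
from h import *
go(408,-248,60,0.03);go(408,-248,17.5,0.03)"
```

```text
at [ 438.4 -196.5  201.8] [-3.141e+00  2.000e-03  2.600e-02] q7 -1.30 w 7.6 -> shift [-3.15  5.08 14.18] turn [-0.001  0.002 -0.004] yaw 0.030
at [ 438.4 -196.5  201.8] [-3.141e+00  2.000e-03  2.600e-02] q7 -1.30 w 7.6 -> shift [-3.14  5.08 18.43] turn [-0.001  0.002 -0.004] yaw 0.030
```

To row units: 17.2 cm / 100 = 0.172, 16.5 cm / 100 = 0.165.

>>> arm_command(targets=[[1, -0.031, 0.051, 0.04, 0, 0, 0], [1, -0.031, 0.051, 0.08, 0, 0, 0], [1, -0.031, 0.051, 0.12, 0, 0, 0], [1, -0.031, 0.051, 0.15, 0, 0, 0], [1, -0.031, 0.051, 0.165, 0, 0, 0], [1, -0.031, 0.051, 0.172, 0, 0, 0], [1, -0.031, 0.051, 0.172, 0, 0, 0]])

```text
clock: 7.05
eef_pos: [409.7, -246.3, 29.7]
tcp_rot: [-3.14, 0.003, 0.026]
contact_force: [0.6, 0.9, 1.1]
width: 7.2
gripper_force: 15.0
```

```bash
python3 -c "
from h import *
go(408,-248,17.5,0.03)"
```

```text
at [ 409.7 -246.3   29.7] [-3.14e+00  3.00e-03  2.60e-02] q7 -1.24 w 7.2 -> shift [-0.18  0.17  1.22] turn [-0.001  0.003 -0.004] yaw 0.030
```

Lower, release to about 24 mm, rise.

To row units: 1.2 cm / 100 = 0.012, 1.1 cm / 100 = 0.011.

>>> arm_command(targets=[[1, -0.001, 0.001, 0.006, 0, 0, 0], [1, -0.001, 0.001, 0.011, 0, 0, 0], [1, -0.001, 0.001, 0.012, 0, 0, 0], [1, -0.001, 0.001, 0.012, 0, 0, 0]])

```text
clock: 7.45
eef_pos: [410.0, -248.0, 19.1]
tcp_rot: [3.141, -0.0, 0.026]
contact_force: [-0.3, -0.2, 0.2]
width: 7.1
gripper_force: 15.0
```

To row units: -18 cm / 100 = -0.18, -14 cm / 100 = -0.14.

>>> arm_command(targets=[[0.5, 0, 0, 0, 0, 0, 0], [0.5, 0, 0, 0, 0, 0, 0], [0.5, 0, 0, 0, 0, 0, 0], [0.5, 0, 0, 0, 0, 0, 0], [0.5, 0, 0, -0.04, 0, 0, 0], [0, 0, 0, -0.09, 0, 0, 0], [-1, 0, 0, -0.14, 0, 0, 0], [-1, 0, 0, -0.18, 0, 0, 0]])

```text
clock: 8.25
eef_pos: [410.1, -248.0, 201.8]
tcp_rot: [3.141, -0.002, 0.026]
contact_force: [0.0, -1.4, 0.4]
width: 42.2
gripper_force: 0.0
```

```bash
python3 -c "
from h import *
go(670,66,200,0.136)"
```

```text
at [ 410.1 -248.   201.8] [ 3.141e+00 -2.000e-03  2.600e-02] q7 -1.17 w 42.2 -> shift [ 26.79 -30.72   0.2 ] turn [ 0.001 -0.002 -0.11 ] yaw 0.136
```

To row units: -30.7 cm / 100 = -0.307, 26.8 cm / 100 = 0.268, -0.11 rad / 1.5708 = -0.07.

>>> arm_command(targets=[[-1, 0.268, -0.307, 0, 0, 0, -0.07], [-1, 0.268, -0.307, 0, 0, 0, -0.07], [-1, 0.268, -0.307, 0, 0, 0, -0.07], [-1, 0.268, -0.307, 0, 0, 0, -0.07], [-1, 0.268, -0.307, 0, 0, 0, -0.07], [-1, 0.268, -0.307, 0, 0, 0, -0.07], [-1, 0.268, -0.307, 0, 0, 0, -0.07], [-1, 0.268, -0.307, 0, 0, 0, -0.07], [-1, 0.268, -0.307, 0, 0, 0, -0.07], [-1, 0.268, -0.307, 0, 0, 0, -0.07]])

```text
clock: 9.25
eef_pos: [670.0, 68.1, 198.2]
tcp_rot: [-3.141, 0.001, 0.139]
contact_force: [0.2, -0.5, 0.3]
width: 87.9
gripper_force: 0.0
```

```bash
python3 wrist.py w3 |grep -v grey; python3 keys.py w3 9 9 290 150; python3 -c "
from h import *
go(672.5,66,12.5,0.136)"; python3 top.py | grep -e purple -e grey -e green
```

```text
purple 1525 [445. 217.] ctr [658. -90.] rect [657.2 -89.3] [32.9 44.9] 72
[669.40332397  65.69586347 198.31666095] [3.14112223e+00 1.31394027e-03 1.36350936e-01] -1.750355803140402 9.3
at [669.4  65.7 198.3] [3.141e+00 1.000e-03 1.360e-01] q7 -1.75 w 87.9 -> shift [ 0.34  0.   18.58] turn [0.    0.001 0.   ] yaw 0.136
purple 140 [319. 167.] ctr [653. -91.] rect [653. -91.] [27. 43.] 71
purple 117 [149. 198.] ctr [566. 383.] rect [567. 383.] [31. 30.] 2
green 200 [374. 170.] ctr [ 645. -245.] rect [ 645. -244.] [42. 43.] 45
grey 5423 [266. 143.] ctr [725.  60.] rect [720.  41.] [462. 148.] 21
grey 98 [129. 121.] ctr [789. 450.] rect [792. 451.] [29. 31.] 0
grey 380 [445. 125.] ctr [ 779. -456.] rect [ 779. -454.] [53. 88.] 13
grey 75 [232. 201.] ctr [557. 156.] rect [558. 156.] [25. 23.] 90
grey 75 [340. 202.] ctr [ 556. -150.] rect [ 557. -150.] [26. 24.] 44
grey 492 [264. 228.] ctr [480.  64.] rect [478.  62.] [108.  43.] 13
grey 115 [252. 230.] ctr [475.  98.] rect [476.  98.] [103.   9.] 11
grey 2512 [306. 269.] ctr [367. -53.] rect [370. -52.] [219.  99.] 10
grey 188 [376. 258.] ctr [ 396. -245.] rect [ 400. -247.] [83. 31.] 1Traceback (most recent call last):
  File "keys.py", line 21, in <module>
    bc,br,tip,p,u=fit(ray(c,px,z)[:,:2],bowr,L)
                  ~~~^^^^^^^^^^^^^^^^^^^^^^^^^^
  File "keys.py", line 11, in fit
    vx=cv2.fitLine(s.astype(np.float32),cv2.DIST_HUBER,0,.01,.01).ravel()
       ~~~~~~~~~~~^^^^^^^^^^^^^^^^^^^^^^^^^^^^^^^^^^^^^^^^^^^^^^^
cv2.error: OpenCV(4.12.0) /io/opencv/modules/imgproc/src/linefit.cpp:50: error: (-215:Assertion failed) count > 0 in function 'fitLine2D_wods'
```

View pics/w3.png

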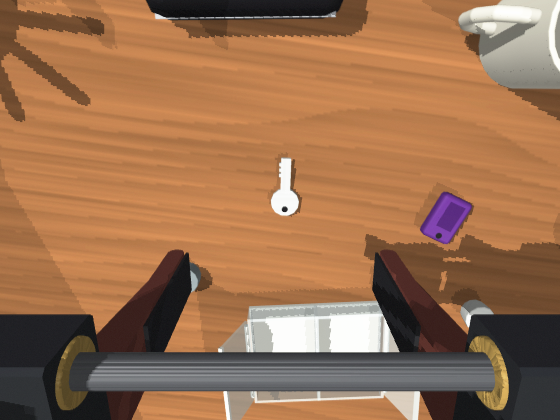

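Short key at (286,190), upright in the picture and centred between the fingers. Oblong cover at (446,217). The long key now lies in the tray at (400,-247).

To row units: 18.6 cm / 100 = 0.186, 18.2 cm / 100 = 0.182.

>>> arm_command(targets=[[-0.5, 0.003, 0, 0.04, 0, 0, 0], [-0.3, 0.003, 0, 0.08, 0, 0, 0], [-0.2, 0.003, 0, 0.12, 0, 0, 0], [-0.2, 0.003, 0, 0.15, 0, 0, 0], [-0.2, 0.003, 0, 0.17, 0, 0, 0], [-0.2, 0.003, 0, 0.182, 0, 0, 0], [-0.2, 0.003, 0, 0.186, 0, 0, 0], [-0.2, 0.003, 0, 0.186, 0, 0, 0], [-0.2, 0.003, 0, 0.186, 0, 0, 0]])

```text
clock: 10.25
eef_pos: [673.7, 66.0, 14.4]
tcp_rot: [3.141, -0.002, 0.135]
contact_force: [1.1, 0.6, 0.9]
width: 52.8
gripper_force: 0.0
```

```bash
python3 -c "
from h import *
go(672.5,66,12.5,0.136)"
```

```text
at [673.7  66.   14.4] [ 3.141e+00 -2.000e-03  1.350e-01] q7 -1.81 w 52.8 -> shift [-0.12 -0.02  0.19] turn [ 0.    -0.002 -0.001] yaw 0.136
```

To row units: -0.1 cm / 100 = -0.001.

>>> arm_command(targets=[[1, -0.001, 0, 0.001, 0, 0, 0], [1, -0.001, 0, 0.001, 0, 0, 0], [1, -0.001, 0, 0.001, 0, 0, 0], [1, -0.001, 0, 0.001, 0, 0, 0], [1, -0.001, 0, 0.001, 0, 0, 0], [1, -0.001, 0, 0.001, 0, 0, 0], [1, -0.001, 0, 0.001, 0, 0, 0], [1, -0.001, 0, 0.001, 0, 0, 0]])

```text
clock: 11.05
eef_pos: [671.9, 66.2, 12.0]
tcp_rot: [3.142, -0.0, 0.136]
contact_force: [-0.3, -0.2, 0.4]
width: 8.5
gripper_force: 15.2
```

```bash
python3 -c "
from h import *
print(read_state()['eef_pos'],read_state()['gripper_force']); go(408,-304,200,0.03)"
```

```text
[671.87869593  66.19046501  11.96193559] 15.221141092479229
at [671.9  66.2  12. ] [ 3.142 -0.     0.136] q7 -1.81 w 8.5 -> shift [-31.15  33.11 -18.8 ] turn [ 0.    -0.     0.106] yaw 0.030
```

To row units: 33.1 cm / 100 = 0.331, -18.8 cm / 100 = -0.188, 0.106 rad / 1.5708 = 0.0675.

>>> arm_command(targets=[[1, 0, 0, -0.04, 0, 0, 0], [1, 0, 0, -0.09, 0, 0, 0], [1, 0, 0, -0.14, 0, 0, 0], [1, 0, 0, -0.18, 0, 0, 0], [1, -0.05, 0.053, -0.188, 0, 0, 0.0318], [1, -0.311, 0.331, -0.188, 0, 0, 0.0675], [1, -0.311, 0.331, -0.188, 0, 0, 0.0675], [1, -0.311, 0.331, -0.188, 0, 0, 0.0675], [1, -0.311, 0.331, -0.188, 0, 0, 0.0675], [1, -0.311, 0.331, -0.188, 0, 0, 0.0675]])

```text
clock: 12.05
eef_pos: [496.6, -179.4, 199.2]
tcp_rot: [3.141, -0.0, 0.03]
contact_force: [0.2, -0.0, -0.6]
width: 8.9
gripper_force: 15.2
```

```bash
python3 -c "
from h import *
go(409,-305,200,0.03)"
```

```text
at [ 496.6 -179.4  199.2] [ 3.141 -0.     0.03 ] q7 -1.38 w 8.9 -> shift [-9.13 12.29 -0.09] turn [ 0. -0. -0.] yaw 0.030
```

To row units: 17.2 cm / 100 = 0.172, 16.5 cm / 100 = 0.165.

>>> arm_command(targets=[[1, -0.091, 0.123, 0, 0, 0, 0], [1, -0.091, 0.123, 0, 0, 0, 0], [1, -0.091, 0.123, 0, 0, 0, 0], [1, -0.091, 0.123, 0.05, 0, 0, 0], [1, -0.091, 0.123, 0.09, 0, 0, 0], [1, -0.091, 0.123, 0.13, 0, 0, 0], [1, -0.091, 0.123, 0.155, 0, 0, 0], [1, -0.091, 0.123, 0.165, 0, 0, 0], [1, -0.091, 0.123, 0.172, 0, 0, 0], [1, -0.091, 0.123, 0.172, 0, 0, 0]])

```text
clock: 13.05
eef_pos: [411.1, -303.7, 27.1]
tcp_rot: [3.141, -0.0, 0.03]
contact_force: [-0.4, 0.4, -0.5]
width: 9.1
gripper_force: 15.2
```

```bash
python3 -c "
from h import *
go(409,-305,16.5,0.03)"
```

```text
at [ 411.1 -303.7   27.1] [ 3.141 -0.     0.03 ] q7 -1.13 w 9.1 -> shift [-0.21  0.12  1.06] turn [ 0. -0. -0.] yaw 0.030
```

To row units: 1 cm / 100 = 0.01, 0.9 cm / 100 = 0.009.

>>> arm_command(targets=[[1, -0.001, 0.001, 0.005, 0, 0, 0], [1, -0.001, 0.001, 0.009, 0, 0, 0], [1, -0.001, 0.001, 0.01, 0, 0, 0], [1, -0.001, 0.001, 0.01, 0, 0, 0], [0.5, -0.001, 0.001, 0.01, 0, 0, 0], [0.5, -0.001, 0.001, 0.01, 0, 0, 0], [0.5, -0.001, 0.001, 0.01, 0, 0, 0], [0.5, -0.001, 0.001, 0.01, 0, 0, 0]])

```text
clock: 13.85
eef_pos: [409.9, -304.7, 17.1]
tcp_rot: [3.141, -0.0, 0.03]
contact_force: [-0.0, 0.2, -0.6]
width: 22.1
gripper_force: 0.0
```

To row units: -19 cm / 100 = -0.19, -14 cm / 100 = -0.14.

>>> arm_command(targets=[[0.5, 0, 0, -0.04, 0, 0, 0], [0.2, 0, 0, -0.09, 0, 0, 0], [-1, 0, 0, -0.14, 0, 0, 0], [-1, 0, 0, -0.19, 0, 0, 0], [-1, 0.1, -0.1, -0.19, 0, 0, 0], [-1, 0.14, -0.14, -0.19, 0, 0, 0], [-1, 0.14, -0.14, -0.19, 0, 0, 0], [-1, 0.14, -0.14, -0.19, 0, 0, 0], [-1, 0.14, -0.14, -0.19, 0, 0, 0]])

```text
clock: 14.75
eef_pos: [549.8, -153.1, 207.2]
tcp_rot: [-3.138, -0.003, 0.04]
contact_force: [-0.5, 0.3, -0.1]
width: 82.2
gripper_force: 0.0
```

```bash
python3 top.py | grep -e purple -e grey
python3 - <<'E'
from h import *
# oblong cover and organiser from w3
f=np.load("pics/w3.npz"); c={k:f[k] for k in("K","eye","rotation")}; p=f["p"]
a,ce,px=max(blobs(masks(p)["purple"],100),key=lambda b:b[0])
for z in (0,7,14): r=cv2.minAreaRect(ray(c,px,z)[:,:2].astype(np.float32)); print("obl",z,[np.round(x,1) for x in r])
f=np.load("pics/top0.npz"); p=f["p"]; c=camera_info("top")
V=cv2.cvtColor(p,cv2.COLOR_RGB2HSV)
m=(V[...,1]<45)&(V[...,2]>200); 
for a,ce,px in blobs(m,60):
    if 240<ce[0]<330 and 190<ce[1]<260:
        r=cv2.minAreaRect(ray(c,px,4)[:,:2].astype(np.float32)); print("floor",a,ce.round(),[np.round(x,1) for x in r])
q,d=snapshot("wrist"); cv2.imwrite("pics/w4.png",q[:,:,::-1]); go(657,-90,200,0.0)
E
```

```text
purple 108 [319. 166.] ctr [657. -90.] rect [654. -90.] [25. 42.] 71
purple 116 [150. 198.] ctr [566. 383.] rect [567. 383.] [31. 30.] 2
grey 98 [129. 121.] ctr [789. 449.] rect [787. 448.] [29. 32.] 47
grey 368 [445. 125.] ctr [ 780. -457.] rect [ 779. -454.] [52. 88.] 13
grey 3666 [376. 218.] ctr [ 511. -249.] rect [ 502. -244.] [108. 467.] 88
grey 324 [403. 163.] ctr [ 667. -331.] rect [ 663. -331.] [125.  26.] 0
grey 74 [231. 201.] ctr [557. 156.] rect [558. 156.] [25. 23.] 90
grey 74 [341. 202.] ctr [ 555. -153.] rect [ 555. -152.] [28. 23.] 90
grey 2372 [288. 225.] ctr [491.  -4.] rect [491.  -4.] [109. 177.] 11
grey 108 [252. 230.] ctr [476.  98.] rect [476.  98.] [103.   8.] 11
obl 0 [array([653.2, -96.4]), array([34.3, 46.8]), np.float64(72.4)]
obl 7 [array([655.2, -92.8]), array([33.6, 45.9]), np.float64(72.4)]
obl 14 [array([657.2, -89.3]), array([32.9, 44.9]), np.float64(72.4)]
floor 342 [299. 226.] [array([487.9, -32.6]), array([63.4, 45.1]), np.float64(12.3)]
floor 367 [277. 231.] [array([472.1,  27.4]), array([73.6, 47.1]), np.float64(11.2)]
at [ 545.9 -159.3  206.7] [-3.141e+00  1.000e-03  3.300e-02] q7 -1.45 w 87.2 -> shift [11.33 -6.57  0.66] turn [-0.     0.001  0.033] yaw 0.000
```

View pics/w4.png

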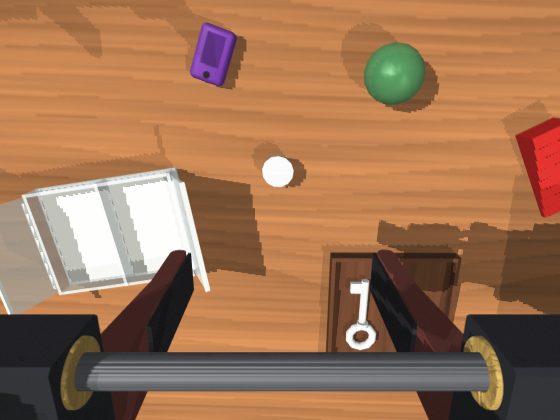

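w4: both keys lie in the tray (long key at (360,315); short key hidden behind the finger). Cover (214,54), ball (395,74), doorstop at the right. Next, the oblong cover.

Run:
```python
from h import *
f=np.load("pics/w4.npz") if 0 else None
go(655.5,-91,13,-0.31)
```

```text
at [ 545.9 -159.3  206.7] [-3.141e+00  1.000e-03  3.300e-02] q7 -1.45 w 87.2 -> shift [11.19 -6.47 19.36] turn [-0.     0.001  0.343] yaw -0.310
```

To row units: 19.1 cm / 100 = 0.191, 19 cm / 100 = 0.19, 0.343 rad / 1.5708 = 0.2184.

>>> arm_command(targets=[[-0.7, 0.112, -0.065, 0, 0, 0, 0.2184], [-0.5, 0.112, -0.065, 0, 0, 0, 0.2184], [-0.4, 0.112, -0.065, 0, 0, 0, 0.2184], [-0.4, 0.112, -0.065, 0.04, 0, 0, 0.2184], [-0.4, 0.112, -0.065, 0.08, 0, 0, 0.2184], [-0.4, 0.112, -0.065, 0.12, 0, 0, 0.2184], [-0.4, 0.112, -0.065, 0.155, 0, 0, 0.2184], [-0.4, 0.112, -0.065, 0.18, 0, 0, 0.2184], [-0.4, 0.112, -0.065, 0.19, 0, 0, 0.2184], [-0.4, 0.112, -0.065, 0.191, 0, 0, 0.2184]])

```text
clock: 15.85
eef_pos: [654.2, -93.8, 14.9]
tcp_rot: [3.14, 0.002, -0.315]
contact_force: [0.2, 1.4, 0.9]
width: 61.8
gripper_force: 0.0
```

Run:
```python
from h import *
go(655.5,-91,13,-0.31)
p=cv2.imread("pics/w4.png"); q=cv2.imread("pics/w1.png")
cv2.imwrite("pics/o.png",np.hstack([cv2.resize(p[140:330,0:230],(400,330)),cv2.resize(q[235:375,350:550],(400,330))]))
```

```text
at [654.2 -93.8  14.9] [ 3.14e+00  2.00e-03 -3.15e-01] q7 -1.95 w 61.8 -> shift [ 0.04 -0.31  0.19] turn [ 0.001  0.002 -0.005] yaw -0.310
```

View pics/o.png

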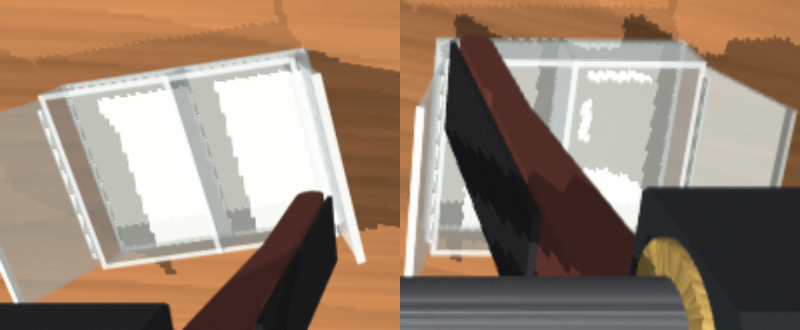

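Crop (left, w4): rim corners at about (40,97), (306,50) and (104,268), divider from (172,76) to (222,250), all scaled by 1.74. I'll use these for the organiser pose.

>>> arm_command(targets=[[-0.4, 0, -0.003, 0.001, 0, 0, 0], [1, 0, -0.003, 0.001, 0, 0, 0], [1, 0, -0.003, 0.001, 0, 0, 0], [1, 0, -0.003, 0.001, 0, 0, 0], [1, 0, -0.003, 0.001, 0, 0, 0], [1, 0, -0.003, 0.001, 0, 0, 0], [1, 0, -0.003, 0.001, 0, 0, 0], [1, 0, -0.003, 0.001, 0, 0, 0]])

```text
clock: 16.65
eef_pos: [656.7, -89.7, 15.5]
tcp_rot: [3.141, -0.0, -0.313]
contact_force: [-1.0, -1.5, 5.9]
width: 29.9
gripper_force: 15.0
```

Run:
```python
from h import *
f=np.load("pics/w3.npz"); E=lambda a:Ro.from_euler("xyz",a)
T3=E([3.14112223,1.31394e-3,.136350936]); t3=np.array([669.40332,65.69586,198.31666])
off=T3.inv().apply(f["eye"]-t3); rel=T3.inv()*E(f["rotation"])
T4=E([-3.141,.001,.033]); c=dict(K=f["K"],eye=np.array([545.9,-159.3,206.7])+T4.apply(off),rotation=(T4*rel).as_euler("xyz"))
uv=np.array([[40,97],[306,50],[104,268],[172,76],[222,250]])/[1.739,1.737]+[0,140]
w=ray(c,uv,24)[:,:2]; print(w.round(1))
v=w[1]-w[0]; h=w[0]-w[2]; d=w[3]-w[4]
print(np.linalg.norm(v),np.linalg.norm(h),np.linalg.norm(d),"yaws",np.arctan2(-v[0]*-1,-v[1]*-1), np.arctan2(h[1],h[0]),np.arctan2(d[1],d[0]))
print("centre by diag",(w[1]+w[2])/2,"by divider",(w[3]+w[4])/2)
s=read_state();print(s["eef_pos"],s["width"],s["gripper_force"])
```

```text
[[525.5  82.8]
 [556.4 -60.2]
 [422.6  63.6]
 [539.8  11.1]
 [437.   -6.1]]
146.33017922642145 104.7385992930534 104.16728024414337 yaws 2.929141495147871 0.1844254087705331 0.165914221095213
centre by diag [489.49266397   1.71330401] by divider [488.40511773   2.54158597]
[656.70327797 -89.65889079  15.45452418] 29.887189178022762 15.000587850809097
```

To row units: -17 cm / 100 = -0.17, -14 cm / 100 = -0.14, -0.9 rad / 1.5708 = -0.573.

>>> arm_command(targets=[[1, 0, 0, -0.02, 0, 0, 0], [1, 0, 0, -0.06, 0, 0, 0], [1, 0, 0, -0.1, 0, 0, 0], [1, 0, 0, -0.14, 0, 0, 0], [1, -0.02, 0, -0.17, 0, 0, -0.0955], [1, -0.04, 0, -0.17, 0, 0, -0.191], [1, -0.06, 0, -0.17, 0, 0, -0.2865], [1, -0.08, 0, -0.17, 0, 0, -0.382], [1, -0.1, 0, -0.17, 0, 0, -0.4775], [1, -0.12, 0, -0.17, 0, 0, -0.573]])

```text
clock: 17.65
eef_pos: [541.3, -52.0, 184.7]
tcp_rot: [-3.141, 0.0, 0.593]
contact_force: [-0.1, 0.8, -0.0]
width: 29.8
gripper_force: 15.0
```

Run:
```python
from h import *
go(495.1,-31.4,185,1.765)
```

```text
at [541.3 -52.  184.7] [-3.141  0.     0.593] q7 -1.15 w 29.8 -> shift [-2.68 -4.29 -0.03] turn [-0.     0.    -1.172] yaw 1.765
```

To row units: -4.3 cm / 100 = -0.043, -2.7 cm / 100 = -0.027, -1.172 rad / 1.5708 = -0.7461.

>>> arm_command(targets=[[1, -0.027, -0.043, 0, 0, 0, -0.0955], [1, -0.027, -0.043, 0, 0, 0, -0.191], [1, -0.027, -0.043, 0, 0, 0, -0.2865], [1, -0.027, -0.043, 0, 0, 0, -0.382], [1, -0.027, -0.043, 0, 0, 0, -0.4775], [1, -0.027, -0.043, 0, 0, 0, -0.573], [1, -0.027, -0.043, 0, 0, 0, -0.6685], [1, -0.027, -0.043, 0, 0, 0, -0.7461], [1, -0.027, -0.043, 0, 0, 0, -0.7461], [1, -0.027, -0.043, 0, 0, 0, -0.7461]])

```text
clock: 18.65
eef_pos: [495.9, -31.6, 184.8]
tcp_rot: [-3.141, -0.0, 1.755]
contact_force: [0.3, -0.4, -0.6]
width: 29.9
gripper_force: 15.0
```

```bash
python3 wrist.py w5|tail -1; python3 -c "
from h import *
go(495.1,-31.4,100,1.765)"
```

```text
[495.93573097 -31.52933664 184.83438628] [-3.14143697e+00 -1.63046512e-04  1.75576380e+00] -0.09097820364503593 18.7
at [495.9 -31.5 184.8] [-3.141 -0.     1.756] q7 -0.09 w 29.8 -> shift [ 0.03 -0.08  8.48] turn [-0.    -0.    -0.009] yaw 1.765
```

View pics/w5.png

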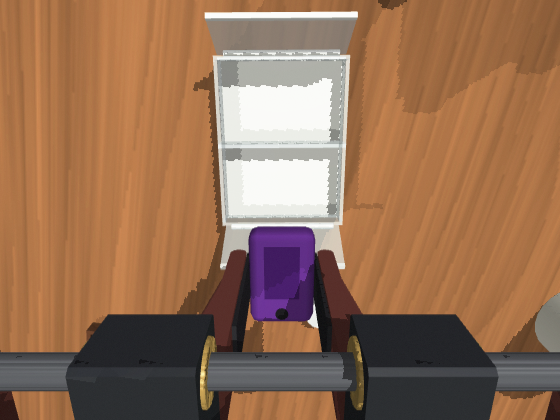

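w5: organiser rim corners (215,58), (349,57), (222,223), (341,223) and divider (218,146)–(345,146). It is lined up with the tool, with the cover held square.

Run:
```python
from h import *
f=np.load("pics/w5.npz"); c={k:f[k] for k in("K","eye","rotation")}
w=ray(c,[[215,58],[349,57],[222,223],[341,223],[218,146],[345,146]],24)[:,:2]; print(w.round(1).tolist())
n=np.linalg.norm
print("sizes",n(w[0]-w[1]),n(w[2]-w[3]),n(w[0]-w[2]),n(w[1]-w[3]))
print("centre",w[:4].mean(0),"divider",w[4:].mean(0))
y=(w[0]+w[1]-w[2]-w[3])/2; a=np.arctan2(-y[0],y[1]); x=w[5]-w[4]; print("yaw",a,np.arctan2(x[1],x[0]))
cc=w[4:].mean(0); d=34*np.array([-np.sin(a),np.cos(a)]); print("comp",cc+d,cc-d)
p=cc-d; go(p[0],p[1],60,1.57+a); go(p[0],p[1],20,1.57+a)
```

```text
[[426.0, 62.8], [527.9, 82.6], [450.0, -71.1], [553.4, -51.7], [437.4, -4.3], [541.0, 15.2]]
sizes 103.7320283687073 105.24577488850326 136.04965318247378 136.72517623938572
centre [489.3371975    5.67567911] divider [489.19401184   5.44166008]
yaw 0.18276472431846844 0.18559045533398094
comp [483.0145478   38.87538893] [495.37347588 -27.99206876]
at [495.9 -31.5 184.8] [-3.141 -0.     1.756] q7 -0.09 w 29.8 -> shift [3.600e-01 1.000e-02 1.248e+01] turn [-0.    -0.     0.003] yaw 1.753
at [495.9 -31.5 184.8] [-3.141 -0.     1.756] q7 -0.09 w 29.8 -> shift [3.600e-01 1.000e-02 1.648e+01] turn [-0.    -0.     0.003] yaw 1.753
```

To row units: 16.3 cm / 100 = 0.163, 15.5 cm / 100 = 0.155.

>>> arm_command(targets=[[1, 0.004, 0, 0.04, 0, 0, 0], [1, 0.004, 0, 0.08, 0, 0, 0], [1, 0.004, 0, 0.115, 0, 0, 0], [1, 0.004, 0, 0.14, 0, 0, 0], [1, 0.004, 0, 0.155, 0, 0, 0], [1, 0.004, 0, 0.16, 0, 0, 0], [1, 0.004, 0, 0.163, 0, 0, 0], [1, 0.004, 0, 0.163, 0, 0, 0], [1, 0.004, 0, 0.163, 0, 0, 0]])

```text
clock: 19.6
eef_pos: [496.1, -27.6, 23.0]
tcp_rot: [3.14, 0.001, 1.758]
contact_force: [0.1, 0.3, -0.7]
width: 29.9
gripper_force: 15.0
```

To row units: -18 cm / 100 = -0.18, -17 cm / 100 = -0.17.

>>> arm_command(targets=[[0.1, 0, 0, 0, 0, 0, 0], [0.1, 0, 0, 0, 0, 0, 0], [0.1, 0, 0, 0, 0, 0, 0], [0.1, 0, 0, -0.03, 0, 0, 0], [0.1, 0, 0, -0.08, 0, 0, 0], [0.1, 0, 0, -0.13, 0, 0, 0], [-0.2, 0, 0, -0.17, 0, 0, 0], [-0.2, -0.02, 0, -0.18, 0, 0, 0], [-0.2, -0.02, 0, -0.18, 0, 0, 0]])

```text
clock: 20.5
eef_pos: [500.5, -49.6, 204.0]
tcp_rot: [3.138, 0.003, 1.755]
contact_force: [0.7, -0.5, -0.6]
width: 52.5
gripper_force: 0.0
```

```bash
python3 wrist.py w6|grep -e purple; python3 -c "
from h import *
go(569.5,382,200,1.755)"
```

```text
purple 1570 [280. 155.] ctr [496. -26.] rect [495.9 -26.5] [29.1 45.4] 11
at [499.2 -48.3 202.4] [3.140e+00 1.000e-03 1.756e+00] q7 -0.05 w 53.2 -> shift [41.   14.83  0.21] turn [0.001 0.001 0.001] yaw 1.755
```

View pics/w6.png

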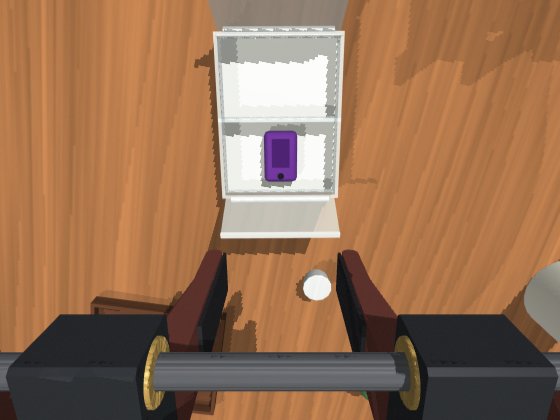

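w6: oblong cover flat in the near compartment at (281,155). Next, the round cover.

To row units: 41 cm / 100 = 0.41, 14.8 cm / 100 = 0.148.

>>> arm_command(targets=[[-0.3, 0.41, 0.148, 0, 0, 0, 0], [-0.3, 0.41, 0.148, 0, 0, 0, 0], [-0.3, 0.41, 0.148, 0, 0, 0, 0], [-0.3, 0.41, 0.148, 0, 0, 0, 0], [-0.3, 0.41, 0.148, 0, 0, 0, 0], [-0.3, 0.41, 0.148, 0, 0, 0, 0], [-0.3, 0.41, 0.148, 0, 0, 0, 0], [-0.3, 0.41, 0.148, 0, 0, 0, 0], [-0.3, 0.41, 0.148, 0, 0, 0, 0], [-0.3, 0.41, 0.148, 0, 0, 0, 0]])

```text
clock: 21.55
eef_pos: [563.8, 390.2, 199.5]
tcp_rot: [-3.138, -0.004, 1.767]
contact_force: [-0.9, -0.7, -0.8]
width: 57.2
gripper_force: 0.0
```

```bash
python3 wrist.py w7|grep -e purple; python3 -c "
from h import *
go(569.5,382,14.5,1.755); print(read_state()['eef_pos'])"
```

```text
purple 1111 [285. 190.] ctr [568. 384.] rect [567.7 384.4] [33.6 36.4] 12
at [564.8 386.7 199.4] [-3.137e+00 -1.000e-03  1.764e+00] q7 -0.80 w 57.3 -> shift [-0.56  0.45 18.49] turn [-0.004 -0.001  0.009] yaw 1.755
[564.76798931 386.65832359 199.38768812]
```

To row units: 18.4 cm / 100 = 0.184, 18.2 cm / 100 = 0.182.

>>> arm_command(targets=[[-0.3, 0, 0, 0.04, 0, 0, 0], [-0.3, 0, 0, 0.08, 0, 0, 0], [-0.3, 0, 0, 0.12, 0, 0, 0], [-0.3, 0, 0, 0.15, 0, 0, 0], [-0.3, 0, 0, 0.17, 0, 0, 0], [-0.3, 0, 0, 0.182, 0, 0, 0], [-0.3, 0, 0, 0.184, 0, 0, 0], [-0.3, 0, 0, 0.184, 0, 0, 0], [-0.3, 0, 0, 0.184, 0, 0, 0]])

```text
clock: 22.5
eef_pos: [568.7, 383.9, 19.6]
tcp_rot: [3.139, -0.001, 1.759]
contact_force: [-0.3, -0.8, -0.2]
width: 57.4
gripper_force: 0.0
```

```bash
python3 -c "
from h import *
go(568.5,383,14,1.755)"
```

```text
at [568.7 383.9  19.6] [ 3.139e+00 -1.000e-03  1.759e+00] q7 -0.91 w 57.4 -> shift [-0.09 -0.03  0.56] turn [ 0.002 -0.001  0.004] yaw 1.755
```

To row units: 0.3 cm / 100 = 0.003.

>>> arm_command(targets=[[-0.3, 0, 0, 0.003, 0, 0, 0], [-0.3, 0, 0, 0.003, 0, 0, 0], [1, 0, 0, 0.003, 0, 0, 0], [1, 0, 0, 0.003, 0, 0, 0], [1, 0, 0, 0.003, 0, 0, 0], [1, 0, 0, 0.003, 0, 0, 0], [1, 0, 0, 0.003, 0, 0, 0], [1, 0, 0, 0.003, 0, 0, 0]])

```text
clock: 23.3
eef_pos: [567.9, 383.2, 15.1]
tcp_rot: [3.141, -0.0, 1.759]
contact_force: [-0.6, -0.0, 2.2]
width: 35.2
gripper_force: 15.0
```

To row units: -17 cm / 100 = -0.17, -14 cm / 100 = -0.14.

>>> arm_command(targets=[[1, 0, 0, -0.02, 0, 0, 0], [1, 0, 0, -0.06, 0, 0, 0], [1, 0, 0, -0.1, 0, 0, 0], [1, 0, 0, -0.14, 0, 0, 0], [1, 0, 0, -0.17, 0, 0, 0], [1, 0, 0, -0.17, 0, 0, 0]])

```text
clock: 23.9
eef_pos: [569.6, 385.6, 192.0]
tcp_rot: [3.133, -0.005, 1.759]
contact_force: [0.1, -0.1, 0.1]
width: 35.2
gripper_force: 15.0
```

```bash
python3 -c "
from h import *
go(483,38.9,185,1.755)"
```

```text
at [569.6 385.6 192. ] [ 3.133 -0.005  1.759] q7 -0.81 w 35.2 -> shift [-32.45 -14.99   0.43] turn [ 0.009 -0.005  0.004] yaw 1.755
```

>>> arm_command(targets=[[1, -0.322, -0.149, 0, 0, 0, 0], [1, -0.322, -0.149, 0, 0, 0, 0], [1, -0.322, -0.149, 0, 0, 0, 0], [1, -0.322, -0.149, 0, 0, 0, 0], [1, -0.322, -0.149, 0, 0, 0, 0], [1, -0.322, -0.149, 0, 0, 0, 0], [1, -0.322, -0.149, 0, 0, 0, 0], [1, -0.322, -0.149, 0, 0, 0, 0], [1, -0.322, -0.149, 0, 0, 0, 0], [1, -0.322, -0.149, 0, 0, 0, 0]])

```text
clock: 24.9
eef_pos: [481.9, 40.4, 185.4]
tcp_rot: [3.141, -0.001, 1.76]
contact_force: [-0.0, 0.5, -0.4]
width: 35.5
gripper_force: 15.0
```

```bash
python3 -c "
from h import *
go(483,38.9,20,1.755);snapshot('wrist');snapshot('wrist');go(483,38.9,20,1.755)"
```

```text
at [481.9  40.4 185.4] [ 3.141e+00 -1.000e-03  1.760e+00] q7 -0.25 w 35.5 -> shift [-0.18  0.06 16.54] turn [ 0.001 -0.001  0.005] yaw 1.755
at [481.9  41.1 185.2] [ 3.141e+00 -1.000e-03  1.762e+00] q7 -0.25 w 35.5 -> shift [-0.25  0.05 16.52] turn [ 0.001 -0.001  0.007] yaw 1.755
```

To row units: 16.4 cm / 100 = 0.164, 16.2 cm / 100 = 0.162.

>>> arm_command(targets=[[1, -0.002, 0, 0.04, 0, 0, 0], [1, -0.002, 0, 0.08, 0, 0, 0], [1, -0.002, 0, 0.115, 0, 0, 0], [1, -0.002, 0, 0.14, 0, 0, 0], [1, -0.002, 0, 0.155, 0, 0, 0], [1, -0.002, 0, 0.162, 0, 0, 0], [1, -0.002, 0, 0.164, 0, 0, 0], [1, -0.002, 0, 0.164, 0, 0, 0], [1, -0.002, 0, 0.164, 0, 0, 0], [1, -0.002, 0, 0.164, 0, 0, 0]])

```text
clock: 26.0
eef_pos: [482.7, 37.0, 21.9]
tcp_rot: [3.14, 0.0, 1.758]
contact_force: [-0.2, -0.3, -0.1]
width: 35.4
gripper_force: 15.0
```

To row units: -18 cm / 100 = -0.18, -17 cm / 100 = -0.17.

>>> arm_command(targets=[[0, 0, 0, 0, 0, 0, 0], [0, 0, 0, 0, 0, 0, 0], [0, 0, 0, 0, 0, 0, 0], [0, 0, 0, -0.03, 0, 0, 0], [0, 0, 0, -0.08, 0, 0, 0], [0, 0, 0, -0.13, 0, 0, 0], [-0.3, 0, 0, -0.17, 0, 0, 0], [-1, -0.02, 0, -0.18, 0, 0, 0], [-1, -0.06, 0, -0.18, 0, 0, 0], [-1, -0.08, 0, -0.18, 0, 0, 0]])

```text
clock: 27.0
eef_pos: [497.4, -44.7, 201.7]
tcp_rot: [3.141, 0.002, 1.756]
contact_force: [-0.3, -0.7, -0.7]
width: 72.3
gripper_force: 0.0
```

```bash
python3 wrist.py w8|grep -e purple; python3 -c "
from h import *
go(640,-180,200,0.8)"
```

```text
purple 1325 [282.  89.] ctr [483.  36.] rect [482.8  36.2] [33.3 34. ] 56
purple 1562 [283. 163.] ctr [496. -27.] rect [496.2 -27.9] [29.  45.7] 11
at [497.5 -47.5 201.1] [-3.142e+00  3.000e-03  1.753e+00] q7 -0.07 w 76.7 -> shift [-15.61  11.62   0.15] turn [0.001 0.002 0.953] yaw 0.800
```

View pics/w8.png

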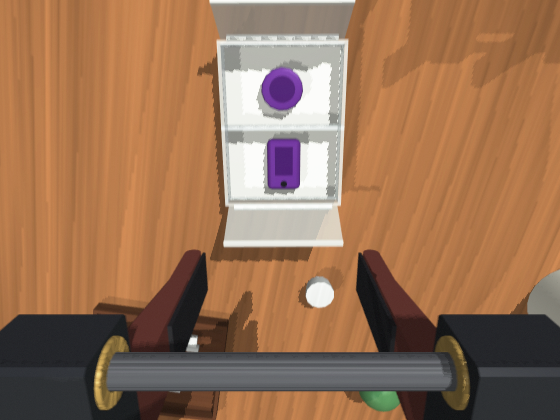

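w8: both covers flat, one per compartment, at (282,89) and (283,163). Now look closely at the ball.

```bash
python3 -c "
from h import *
go(655,-320,200,1.755)"
```

```text
at [497.5 -47.5 201.1] [-3.142e+00  3.000e-03  1.753e+00] q7 -0.07 w 76.7 -> shift [-29.65  10.56   0.18] turn [-0.     0.003 -0.002] yaw 1.755
```

To row units: -29.6 cm / 100 = -0.296, 10.6 cm / 100 = 0.106.

>>> arm_command(targets=[[-1, -0.296, 0.106, 0, 0, 0, 0], [-1, -0.296, 0.106, 0, 0, 0, 0], [-1, -0.296, 0.106, 0, 0, 0, 0], [-1, -0.296, 0.106, 0, 0, 0, 0], [-1, -0.296, 0.106, 0, 0, 0, 0], [-1, -0.296, 0.106, 0, 0, 0, 0], [-1, -0.296, 0.106, 0, 0, 0, 0], [-1, -0.296, 0.106, 0, 0, 0, 0], [-1, -0.296, 0.106, 0, 0, 0, 0], [-1, -0.296, 0.106, 0, 0, 0, 0]])

```text
clock: 28.05
eef_pos: [656.2, -310.2, 201.1]
tcp_rot: [-3.141, -0.001, 1.761]
contact_force: [-0.5, 0.9, -0.8]
width: 87.8
gripper_force: 0.0
```

```bash
python3 wrist.py w9|grep -e green
python3 - <<'E'
from h import *
f=np.load("pics/w9.npz"); p=f["p"]; d=f["d"]; c={k:f[k] for k in("K","eye","rotation")}
a,ce,px=max(blobs(masks(p)["green"],100),key=lambda b:b[0])
# 3D points from depth
K=c["K"]; R=Ro.from_euler("xyz",c["rotation"]).as_matrix(); D=d[px[:,1],px[:,0]]; 
P=np.c_[(px[:,0]-K[0,2])/K[0,0],-(px[:,1]-K[1,2])/K[1,1],-np.ones(len(px))]*D[:,None]@R.T+c["eye"]
P=P[(D>0)&(P[:,2]>5)]; print("zmax",np.percentile(P[:,2],[50,95,99.5]))
A=np.c_[2*P,np.ones(len(P))]; 
for _ in range(3):
    s=np.linalg.lstsq(A,(P**2).sum(1),rcond=None)[0]; r=np.sqrt(s[3]+s[:3]@s[:3]); e=np.linalg.norm(P-s[:3],axis=1)-r; k=abs(e)<2; P=P[k];A=A[k]
print("sphere",s[:3].round(1),r.round(1),e.std(),len(P))
t=cv2.resize(p[int(ce[1])-50:int(ce[1])+50,int(ce[0])-50:int(ce[0])+50,::-1],(400,400))
q,_=snapshot("side"); q=cv2.resize(q[140:210,275:345,::-1],(400,400))
cv2.imwrite("pics/b.png",np.hstack([t,q])); go(645,-245,60,1.755)
E
```

```text
green 2686 [283. 110.] ctr [ 645. -246.] rect [ 645.3 -246.6] [48.9 48.3] 56
zmax [41.11183554 47.0152212  48.07144196]
sphere [ 645.4 -246.2   23.2] 24.4 0.5264353039668316 2663
at [ 656.3 -310.7  201.4] [ 3.142 -0.     1.761] q7 0.30 w 87.5 -> shift [ 6.67  0.14 14.15] turn [ 0.    -0.     0.006] yaw 1.755
```

View pics/b.png

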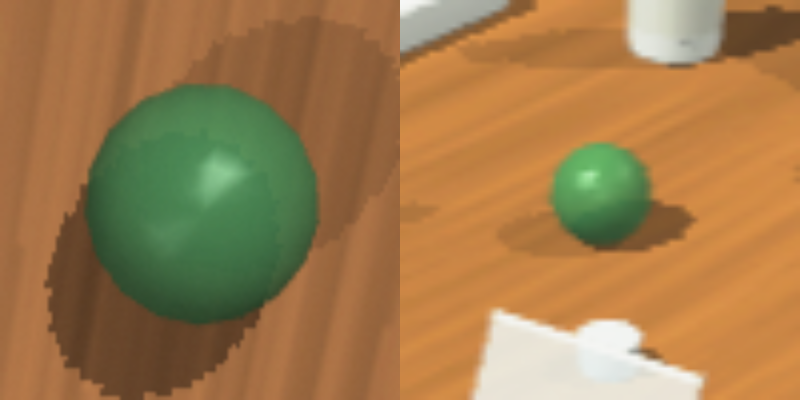

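The ball stands on its foot: sphere centre z 23, top 47. I'll pinch at its equator with the tips kept high enough to clear the ring later.

To row units: 18 cm / 100 = 0.18, 17 cm / 100 = 0.17.

>>> arm_command(targets=[[-1, 0.066, 0.001, 0.01, 0, 0, 0], [-1, 0.066, 0.001, 0.04, 0, 0, 0], [-1, 0.066, 0.001, 0.08, 0, 0, 0], [-1, 0.066, 0.001, 0.12, 0, 0, 0], [-1, 0.066, 0.001, 0.15, 0, 0, 0], [-1, 0.066, 0.001, 0.17, 0, 0, 0], [-1, 0.066, 0.001, 0.18, 0, 0, 0], [-1, 0.066, 0.001, 0.18, 0, 0, 0], [-1, 0.066, 0.001, 0.18, 0, 0, 0]])

```text
clock: 29.05
eef_pos: [646.1, -247.6, 22.5]
tcp_rot: [3.14, 0.001, 1.759]
contact_force: [-0.1, 0.9, 1.1]
width: 88.0
gripper_force: 0.0
```

```bash
python3 -c "
from h import *
go(645.4,-246.2,20,1.755)"
```

```text
at [ 646.1 -247.6   22.5] [3.140e+00 1.000e-03 1.759e+00] q7 0.12 w 88.0 -> shift [ 0.15 -0.04  0.24] turn [0.002 0.001 0.004] yaw 1.755
```

To row units: 0.1 cm / 100 = 0.001.

>>> arm_command(targets=[[1, 0.001, 0, 0.001, 0, 0, 0], [1, 0.001, 0, 0.001, 0, 0, 0], [1, 0.001, 0, 0.001, 0, 0, 0], [1, 0.001, 0, 0.001, 0, 0, 0], [1, 0.001, 0, 0.001, 0, 0, 0], [1, 0.001, 0, 0.001, 0, 0, 0], [1, 0.001, 0, 0.001, 0, 0, 0], [1, 0.001, 0, 0.001, 0, 0, 0]], force=12)

```text
clock: 29.85
eef_pos: [645.0, -246.6, 20.2]
tcp_rot: [3.141, 0.0, 1.759]
contact_force: [-0.2, -0.7, 1.4]
width: 48.8
gripper_force: 12.0
```

To row units: -17 cm / 100 = -0.17, -16 cm / 100 = -0.16.

>>> arm_command(targets=[[1, 0, 0, -0.02, 0, 0, 0], [1, 0, 0, -0.05, 0, 0, 0], [1, 0, 0, -0.08, 0, 0, 0], [1, 0, 0, -0.11, 0, 0, 0], [1, 0, 0, -0.14, 0, 0, 0], [1, 0, 0, -0.16, 0, 0, 0], [1, 0, 0, -0.17, 0, 0, 0], [1, 0, 0, -0.17, 0, 0, 0]])

```text
clock: 30.65
eef_pos: [645.5, -246.6, 192.1]
tcp_rot: [3.139, 0.001, 1.759]
contact_force: [0.1, -0.4, -1.3]
width: 48.7
gripper_force: 12.0
```

```bash
python3 -c "
from h import *
go(430,160,190,1.755)"
```

```text
at [ 645.5 -246.6  192.1] [3.139e+00 1.000e-03 1.759e+00] q7 0.20 w 48.7 -> shift [ 43.97 -13.57   0.11] turn [0.002 0.001 0.004] yaw 1.755
```

To row units: 37 cm / 100 = 0.37, 33.5 cm / 100 = 0.335.

>>> arm_command(targets=[[1, 0.02, -0.006, 0, 0, 0, 0], [1, 0.055, -0.017, 0, 0, 0, 0], [1, 0.095, -0.029, 0, 0, 0, 0], [1, 0.135, -0.042, 0, 0, 0, 0], [1, 0.175, -0.054, 0, 0, 0, 0], [1, 0.215, -0.066, 0, 0, 0, 0], [1, 0.255, -0.079, 0, 0, 0, 0], [1, 0.295, -0.091, 0, 0, 0, 0], [1, 0.335, -0.103, 0, 0, 0, 0], [1, 0.37, -0.114, 0, 0, 0, 0]])

```text
clock: 31.65
eef_pos: [461.6, 97.1, 189.1]
tcp_rot: [-3.14, -0.0, 1.76]
contact_force: [-0.1, -0.3, -0.1]
width: 48.9
gripper_force: 12.0
```

To row units: 7 cm / 100 = 0.07, 6 cm / 100 = 0.06.

>>> arm_command(targets=[[1, 0.03, -0.01, 0, 0, 0, 0], [1, 0.06, -0.02, 0, 0, 0, 0], [1, 0.07, -0.022, 0, 0, 0, 0], [1, 0.07, -0.022, 0, 0, 0, 0], [1, 0.07, -0.022, 0, 0, 0, 0], [1, 0.07, -0.022, 0, 0, 0, 0]])

```text
clock: 32.25
eef_pos: [429.6, 158.8, 189.6]
tcp_rot: [-3.141, 0.0, 1.756]
contact_force: [-0.2, -0.4, -1.1]
width: 48.3
gripper_force: 12.0
```

```bash
python3 wrist.py w10|grep -e green -e 3.1
python3 - <<'E'
from h import *
f=np.load("pics/w10.npz"); p=f["p"]; c={k:f[k] for k in("K","eye","rotation")}
V=cv2.cvtColor(p,cv2.COLOR_RGB2HSV)[...,2]
m=cv2.morphologyEx((V<95).astype(np.uint8),cv2.MORPH_OPEN,np.ones((3,3)))
for a,ce,px in blobs(m,400):
    h=cv2.convexHull(ray(c,px,14)[:,:2].astype(np.float32)); (x,y),r=cv2.minEnclosingCircle(h); print(a,ce.round(),"c",round(x,1),round(y,1),"r",round(r,1))
E
```

```text
green 9890 [281. 287.] ctr [448.  61.] rect [448.6  58.6] [107.3 122.3] 11
grey 118 [553. 371.] ctr [758.   7.] rect [758.    6.9] [16.4 10.6] 11
grey 2811 [311. 405.] ctr [510. -88.] rect [509.6 -88.1] [111.4  39.8] 11
[429.58750517 158.87429187 189.65090889] [-3.14101708e+00  3.12820289e-04  1.75620865e+00] -0.5261806665363278 32.3
20769 [415. 359.] c 552.8 -31.4 r 206.2
14652 [100. 371.] c 282.2 -82.4 r 110.7
449 [  7. 406.] c 176.9 -142.3 r 22.5
```

View pics/w10.png

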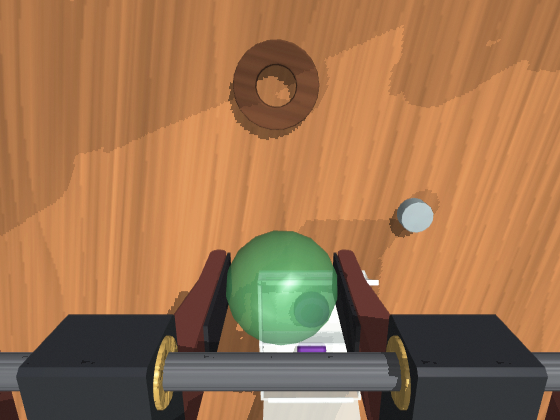

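w10: ring outer rim spans columns 233–320 and rows 40–129, its hole 256–297 and 64–107. The ball is held squarely at (282,287).

Run:
```python
from h import *
f=np.load("pics/w10.npz"); p=f["p"]; c={k:f[k] for k in("K","eye","rotation")}
for pts in ([[256,86],[297,86],[276,64],[276,107]],[[233,85],[320,85],[276,40],[276,129]]):
    w=ray(c,pts,14)[:,:2]; print(w.round(1).tolist(),"c",((w[0]+w[1])/2).round(1),((w[2]+w[3])/2).round(1),"diam",np.linalg.norm(w[0]-w[1]),np.linalg.norm(w[2]-w[3]))
g=cv2.GaussianBlur(cv2.cvtColor(p,cv2.COLOR_RGB2HSV)[...,2],(3,3),0)[25:150,210:340]
hsv=cv2.cvtColor(p,cv2.COLOR_RGB2HSV)[25:150,210:340]
m=((g<118)).astype(np.uint8)
cs,h=cv2.findContours(m,cv2.RETR_CCOMP,cv2.CHAIN_APPROX_NONE)
for k,cn in enumerate(cs):
    if len(cn)>60:
        q=cn[:,0]+[210,25]; w=ray(c,q,14)[:,:2].astype(np.float32); e=cv2.fitEllipse(w); print("hole" if h[0][k][3]>=0 else "outer",np.round(e[0],1),np.round(e[1],1))
```

```text
[[393.2, 238.3], [426.6, 244.6], [406.4, 258.1], [412.5, 224.8]] c [409.9 241.4] [409.5 241.4] diam 33.964783280844166 33.90278681324694
[[374.4, 235.5], [445.1, 248.9], [403.2, 275.8], [415.8, 206.8]] c [409.8 242.2] [409.5 241.3] diam 72.01601537347281 70.1259924358354
outer [406.7 240.1] [66.9 72. ]
hole [406.4 213.2] [11.1 46.4]
hole [409.  236.9] [24.2 33. ]
```

Run:
```python
from h import *
def est(c,p,u,v,s,th):
    H=cv2.cvtColor(p,cv2.COLOR_RGB2HSV)[v-s:v+s,u-s:u+s]; G=cv2.cvtColor(p,cv2.COLOR_RGB2LAB)[v-s:v+s,u-s:u+s]
    sat=p[v-s:v+s,u-s:u+s].astype(int); m=((sat[...,0]<th)).astype(np.uint8)
    cs,h=cv2.findContours(m,cv2.RETR_CCOMP,cv2.CHAIN_APPROX_NONE)
    for k,cn in enumerate(cs):
        if len(cn)>25:
            w=ray(c,cn[:,0]+[u-s,v-s],14)[:,:2].astype(np.float32); e=cv2.fitEllipse(w); print(th,"hole" if h[0][k][3]>=0 else "outer",np.round(e[0],1),np.round(e[1],1))
f=np.load("pics/w1.npz"); c={k:f[k] for k in("K","eye","rotation")}
est(c,f["p"],216,319,40,120)
for n,u,v,s in (("side",235,305,28),("top",201,255,20)):
    f=np.load(f"pics/{n}0.npz"); print(n); [est(camera_info(n),f["p"],u,v,s,t) for t in (100,120)]
```

```text
120 outer [363.3 231.7] [  9.2 171.2]
120 outer [413.3 238.3] [75.3 78.3]
120 hole [414.2 236.2] [23.4 26.3]
120 outer [438.9 281.5] [15.9 64.3]
side
100 outer [399.5 243.1] [68.4 75.3]
100 outer [409.7 242.3] [29.9 47.6]
120 outer [399.5 243.4] [76.2 80.5]
120 hole [399.1 242.8] [23.7 24.4]
top
100 outer [406.5 236.6] [70.7 82. ]
100 hole [406.  236.7] [23.5 29.5]
120 outer [412.7 231.4] [83.  99.6]
```

To row units: 8 cm / 100 = 0.08, 7.5 cm / 100 = 0.075.

>>> arm_command(targets=[[1, 0.01, 0.002, 0.02, 0, 0, 0], [1, 0.02, 0.003, 0.04, 0, 0, 0], [1, 0.026, 0.003, 0.06, 0, 0, 0], [1, 0.026, 0.003, 0.075, 0, 0, 0], [1, 0.026, 0.003, 0.08, 0, 0, 0], [1, 0.026, 0.003, 0.08, 0, 0, 0], [1, 0.026, 0.003, 0.08, 0, 0, 0], [1, 0.026, 0.003, 0.08, 0, 0, 0]])

```text
clock: 33.1
eef_pos: [427.8, 186.4, 110.8]
tcp_rot: [3.14, -0.0, 1.758]
contact_force: [-1.2, 0.6, -3.0]
width: 48.5
gripper_force: 12.0
```

```bash
python3 wrist.py w11|tail -1
```

```text
[427.7286107  186.39403852 110.73055668] [ 3.14006693e+00 -1.57244277e-05  1.75824274e+00] -0.7189331389008892 33.15
```

View pics/w11.png

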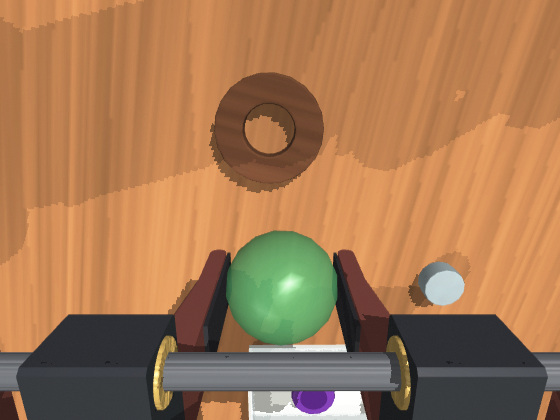

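Run:
```python
from h import *
f=np.load("pics/w11.npz"); c={k:f[k] for k in("K","eye","rotation")}
for pts in ([[243,129],[295,129],[269,103],[269,156]],[[214,129],[323,129],[269,73],[269,184]]):
    w=ray(c,pts,14)[:,:2]; print("c",((w[0]+w[1])/2).round(1),((w[2]+w[3])/2).round(1),"diam",np.linalg.norm(w[0]-w[1]),np.linalg.norm(w[2]-w[3]))
print("ball",ray(c,[[282,287]],112.5).round(1),"cyl")
go(409.5,241,60,1.755)
```

```text
c [409.4 242.1] [409.5 241.5] diam 33.8249375636377 33.99878980765272
c [409.1 242.1] [409.6 240.9] diam 70.90211388988826 71.19909046513614
ball [[428.6 185.3 112.5]] cyl
at [427.7 186.4 110.7] [ 3.14  -0.     1.758] q7 -0.72 w 48.8 -> shift [ 5.7  -0.78  5.07] turn [ 0.002 -0.     0.003] yaw 1.755
```

w11: hole rim centre (269,129), ring centre now consistently at about (409.4, 241.6). The ball is held at (282,287).

To row units: 5.7 cm / 100 = 0.057, 5 cm / 100 = 0.05.

>>> arm_command(targets=[[1, 0.02, -0.003, 0, 0, 0, 0], [1, 0.04, -0.006, 0.01, 0, 0, 0], [1, 0.057, -0.008, 0.025, 0, 0, 0], [1, 0.057, -0.008, 0.04, 0, 0, 0], [1, 0.057, -0.008, 0.05, 0, 0, 0], [1, 0.057, -0.008, 0.05, 0, 0, 0], [1, 0.057, -0.008, 0.05, 0, 0, 0], [1, 0.057, -0.008, 0.05, 0, 0, 0]])

```text
clock: 33.95
eef_pos: [409.2, 240.5, 60.4]
tcp_rot: [3.141, 0.0, 1.758]
contact_force: [0.3, 0.1, -1.5]
width: 48.4
gripper_force: 12.0
```

```bash
python3 -c "
from h import *
go(409.3,241.8,31,1.755)"
```

```text
at [409.2 240.5  60.4] [3.141 0.    1.758] q7 -0.93 w 48.4 -> shift [0.13 0.03 2.94] turn [0.001 0.    0.003] yaw 1.755
```

>>> arm_command(targets=[[1, 0.001, 0, 0.008, 0, 0, 0], [1, 0.001, 0, 0.015, 0, 0, 0], [1, 0.001, 0, 0.021, 0, 0, 0], [1, 0.001, 0, 0.025, 0, 0, 0], [1, 0.001, 0, 0.027, 0, 0, 0], [1, 0.001, 0, 0.0285, 0, 0, 0], [1, 0.001, 0, 0.029, 0, 0, 0], [1, 0.001, 0, 0.029, 0, 0, 0], [1, 0.001, 0, 0.029, 0, 0, 0]])

```text
clock: 34.85
eef_pos: [408.5, 241.9, 31.1]
tcp_rot: [3.141, -0.0, 1.759]
contact_force: [0.2, 0.3, -1.3]
width: 48.5
gripper_force: 12.0
```

```bash
python3 -c "
from h import *
go(409.3,241.8,30.5,1.755)"
```

```text
at [408.5 241.9  31.1] [ 3.141 -0.     1.759] q7 -0.98 w 48.5 -> shift [-0.03  0.07  0.06] turn [ 0.    -0.     0.004] yaw 1.755
```

To row units: 0.1 cm / 100 = 0.001, 0.05 cm / 100 = 0.0005.

>>> arm_command(targets=[[1, 0, 0, 0.0005, 0, 0, 0], [1, 0, 0, 0.001, 0, 0, 0], [1, 0, 0, 0.001, 0, 0, 0], [1, 0, 0, 0.001, 0, 0, 0]])

```text
clock: 35.25
eef_pos: [408.5, 241.9, 30.1]
tcp_rot: [3.141, 0.0, 1.759]
contact_force: [-0.5, 0.1, -0.2]
width: 48.1
gripper_force: 12.0
```

>>> arm_command(targets=[[-0.15, 0, 0, 0, 0, 0, 0], [-0.2, 0, 0, 0, 0, 0, 0], [-0.3, 0, 0, 0, 0, 0, 0], [-0.5, 0, 0, 0, 0, 0, 0], [-0.7, 0, 0, 0, 0, 0, 0], [-0.7, 0, 0, 0, 0, 0, 0], [-0.7, 0, 0, 0, 0, 0, 0]])

```text
clock: 35.95
eef_pos: [408.4, 241.9, 30.0]
tcp_rot: [3.142, -0.0, 1.759]
contact_force: [0.4, -0.4, -0.8]
width: 74.8
gripper_force: 0.0
```

To row units: -17 cm / 100 = -0.17, -16 cm / 100 = -0.16.

>>> arm_command(targets=[[-0.7, 0, 0, -0.015, 0, 0, 0], [-0.7, 0, 0, -0.04, 0, 0, 0], [-0.7, 0, 0, -0.08, 0, 0, 0], [-0.7, 0, 0, -0.12, 0, 0, 0], [-0.7, -0.04, 0, -0.16, 0, 0, 0], [-0.7, -0.09, -0.02, -0.17, 0, 0, 0], [-0.7, -0.12, -0.05, -0.17, 0, 0, 0], [-0.7, -0.12, -0.08, -0.17, 0, 0, 0], [-0.7, -0.12, -0.08, -0.17, 0, 0, 0], [-0.7, -0.12, -0.08, -0.17, 0, 0, 0]])

```text
clock: 36.95
eef_pos: [352.4, 109.1, 200.9]
tcp_rot: [3.14, 0.001, 1.759]
contact_force: [0.9, -0.0, 0.0]
width: 74.8
gripper_force: 0.0
```

```bash
python3 wrist.py w12|grep -e green; python3 top.py | grep -v "grey 9"
python3 - <<'E'
from h import *
f=np.load("pics/w12.npz"); p=f["p"]; d=f["d"]; c={k:f[k] for k in("K","eye","rotation")}
a,ce,px=max(blobs(masks(p)["green"],100),key=lambda b:b[0])
K=c["K"]; R=Ro.from_euler("xyz",c["rotation"]).as_matrix(); D=d[px[:,1],px[:,0]]
P=np.c_[(px[:,0]-K[0,2])/K[0,0],-(px[:,1]-K[1,2])/K[1,1],-np.ones(len(px))]*D[:,None]@R.T+c["eye"]
s=np.linalg.lstsq(np.c_[2*P,np.ones(len(P))],(P**2).sum(1),rcond=None)[0]; print("sphere",s[:3].round(1),np.sqrt(s[3]+s[:3]@s[:3]))
t,_=snapshot("top"); q,_=snapshot("side")
cv2.imwrite("pics/e.png",np.hstack([cv2.resize(t[150:300,130:450,::-1],(480,225)).copy() if 0 else cv2.resize(t[150:300,185:425,::-1],(480,300)),cv2.resize(q[260:330,200:270,::-1],(300,300))]))
E
```

```text
green 3542 [384.  38.] ctr [412. 244.] rect [411.7 243.7] [52.7 50.7] 43
purple 139 [296. 223.] ctr [495. -25.] rect [495. -26.] [26. 42.] 11
purple 99 [273. 228.] ctr [481.  39.] rect [481.  39.] [28. 28.] 0
green 208 [197. 253.] ctr [413. 246.] rect [415. 245.] [37. 51.] 14
red 366 [433. 198.] ctr [ 563. -407.] rect [ 563. -407.] [87. 35.] 24
grey 100 [129. 121.] ctr [789. 449.] rect [790. 449.] [30. 32.] 66
grey 378 [445. 125.] ctr [ 779. -456.] rect [ 779. -454.] [52. 90.] 14
grey 75 [232. 201.] ctr [557. 156.] rect [558. 156.] [25. 23.] 90
grey 2036 [289. 225.] ctr [491.  -4.] rect [491.  -4.] [109. 177.] 11
grey 112 [252. 230.] ctr [476.  98.] rect [476.  98.] [103.   9.] 10
grey 186 [376. 258.] ctr [ 396. -245.] rect [ 400. -247.] [83. 31.] 1
grey 137 [397. 259.] ctr [ 396. -304.] rect [ 400. -305.] [28. 56.] 88
ring [[407. 237.  14.]]
tray [[ 400. -277.   10.]]
sphere [377.6 222.9 187.7] 143.57978933899176
```

View pics/e.png

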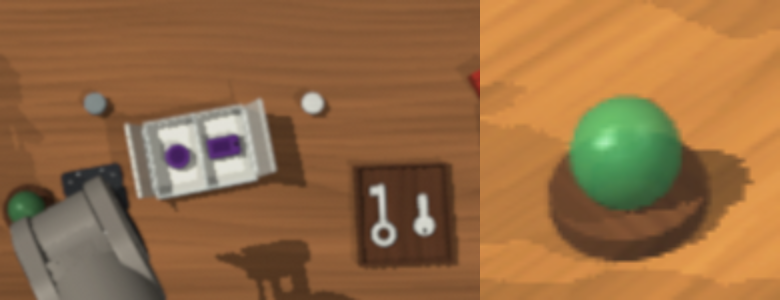

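Final view: the ball sits on the ring, both covers are in their compartments, both keys lie apart in the tray, and the doorstop hasn't moved. A quick check of the ball's seating, then I'll hand in.

Run:
```python
from h import *
f=np.load("pics/w12.npz"); p=f["p"]; d=f["d"]; c={k:f[k] for k in("K","eye","rotation")}
a,ce,px=max(blobs(masks(p)["green"],100),key=lambda b:b[0])
K=c["K"]; R=Ro.from_euler("xyz",c["rotation"]).as_matrix(); D=d[px[:,1],px[:,0]]
P=np.c_[(px[:,0]-K[0,2])/K[0,0],-(px[:,1]-K[1,2])/K[1,1],-np.ones(len(px))]*D[:,None]@R.T+c["eye"]
P=P[(P[:,2]>20)&(P[:,2]<62)]
for _ in range(4):
    s=np.linalg.lstsq(np.c_[2*P,np.ones(len(P))],(P**2).sum(1),rcond=None)[0]; r=np.sqrt(s[3]+s[:3]@s[:3]); P=P[abs(np.linalg.norm(P-s[:3],axis=1)-r)<2]
print("sphere",s[:3].round(1),r,len(P),"ztop",np.percentile(P[:,2],99.5))
```

```text
sphere [408.9 241.6  32.8] 24.3424996116808 3509 ztop 57.87887415472927
```

Ball centre is at (409, 241.6, 32.8), matching the seated position on the ring centre.

```bash
python3 -c "
from plant import *
print(finish_job())"
```

```text
the job is handed in; nothing more can be done
None
```

Job handed in at about 37 s on the clock: both keys lie side by side in the tray, one cover is in each organiser compartment, the paperweight is seated upright on the ring, and the doorstop was not moved.

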